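# Stopper the bench bottles and dock their tray

### The job

Put away the white bottles on the repair bench: stand each one in a pocket of its own in the black tray and push the stopper of its own colour fully home in its neck. Only when every bottle is in the tray and stoppered, slide the tray by its orange handle, without lifting or tipping it, over the step into the blue-fenced dock until it lies flat on the dock floor, and let go. A stopper whose bottle is not there goes into the blue dish; leave the solder spool and the tape roll where they are.

Things in the scene. Friction and masses are not known exactly. Their poses are not given: they have to be found in the camera images.
- station: Fixed station of two levels. Origin at bench height, under the middle of the step; x across, y along, z up. Grey raised board, 150 mm wide, from y = 0 to +310 mm, top 18 mm above the bench. Aluminium dock, from y = -2 to -252 mm, floor 13 mm above the bench: a 5 mm step down. Yaw differs a little each time.
- dock (a point): Point on the dock floor where the tray's centre belongs, 122 mm in -y from the step; axes as the station's. Blue fences, tops 13 mm above the floor, run along both sides, 94 mm apart inside, flared wider at the mouth by the step. Blue end stop: against it the tray's centre is 16 mm beyond this point (-y); with the tray's rear wall just off the step it is 20 mm short (+y).
- tray_c (a point): Loose black bottle tray, 78 mm (x) by 204 mm (y), walls 4 mm thick, 16 mm high overall; two dividers make three pockets in a row along y, each about 63 by 70 mm. This point: centre of the floor's upper face, 4 mm above the underside; z up. It starts on the raised board, y about along the station's y, handle at the +y end, away from the dock. About 350 g; slides with ordinary friction.
- tray_grip (a point): Grip point in the tray's orange handle: an upright square post, 20 by 20 mm, on a tab beyond the tray's +y end, 139 mm from the tray's centre. This point is 60 mm above the tray's underside; the post's top is 22 mm above this point, the tab's top 44 mm below it. Axes as the tray's.
- pocket0 (a point): Centre of the floor of a tray pocket (at the -y end, toward the dock); moves with the tray.
- pocket1 (a point): Centre of the floor of a tray pocket (the middle one); moves with the tray.
- pocket2 (a point): Centre of the floor of a tray pocket (at the +y end, next to the handle); moves with the tray.
- bottle_red_c (a point): Open white bottle with red band and red neck ring (may be absent), upright, about 110 g, 92 mm high: body 52 mm across up to 52 mm, sloping shoulder to 60 mm, then a straight open neck 32 mm tall, 40 mm across outside, 30 mm inside. This point: on its axis, half-way up (46 mm below the rim); z up the axis.
- stopper_red_c (a point): Red stopper, 20 g, 48 mm tall, on the bench on its narrow end: tapered plug 22 mm long (21 mm across at the foot, 28.6 mm at its top), flange 37 mm across and 4 mm thick, round grip 20 mm across and 22 mm tall. This point: on its axis, 24 mm above the foot; z up to the grip. Seated, the flange rests on the rim and this point is 48 mm above the bottle's.
- bottle_blue_c (a point): Open white bottle with blue band and blue neck ring (may be absent), upright, about 110 g, 92 mm high: body 52 mm across up to 52 mm, sloping shoulder to 60 mm, then a straight open neck 32 mm tall, 40 mm across outside, 30 mm inside. This point: on its axis, half-way up (46 mm below the rim); z up the axis.
- stopper_blue_c (a point): Blue stopper, 20 g, 48 mm tall, on the bench on its narrow end: tapered plug 22 mm long (21 mm across at the foot, 28.6 mm at its top), flange 37 mm across and 4 mm thick, round grip 20 mm across and 22 mm tall. This point: on its axis, 24 mm above the foot; z up to the grip. Seated, the flange rests on the rim and this point is 48 mm above the bottle's.
- bottle_yellow_c (a point): Open white bottle with yellow band and yellow neck ring (may be absent), upright, about 110 g, 92 mm high: body 52 mm across up to 52 mm, sloping shoulder to 60 mm, then a straight open neck 32 mm tall, 40 mm across outside, 30 mm inside. This point: on its axis, half-way up (46 mm below the rim); z up the axis.
- stopper_yellow_c (a point): Yellow stopper, 20 g, 48 mm tall, on the bench on its narrow end: tapered plug 22 mm long (21 mm across at the foot, 28.6 mm at its top), flange 37 mm across and 4 mm thick, round grip 20 mm across and 22 mm tall. This point: on its axis, 24 mm above the foot; z up to the grip. Seated, the flange rests on the rim and this point is 48 mm above the bottle's.
- dish_in (a point): Inner floor centre of a small fixed blue ceramic dish for spare stoppers: open round cup, rim 90 mm across and 32 mm above the bench, wall 4 mm thick; the floor is about 5 mm above the bench.
- spool_c (a point): Solder spool standing on its end, 52 mm across, 40 mm high, this point half-way up. A bystander.
- tape_c (a point): Roll of brown tape lying flat, 90 mm across, 16 mm high, this point half-way up. A bystander.
There are look-alikes about, which are no part of the job. What is shaped like the part that bears bottle_yellow_c but purple is not meant. Leave any pink look-alike of the part that bears bottle_blue_c alone.

How it is judged:
On the way:
1. every bottle stands in the tray with its stopper home, while the tray is still on the raised board (x of bottle_red_c in the frame of tray_c between -0.025 and 0.025 m and y of bottle_red_c in the frame of tray_c between -0.09 and 0.09 m and z of each of bottle_red_c, bottle_blue_c, bottle_yellow_c in the frame of tray_c below 0.051 m and angle between each of bottle_red_c, bottle_blue_c, bottle_yellow_c's own z axis and vertical below 0.12 rad and z of stopper_red_c in the frame of bottle_red_c between 0.043 and 0.0505 m and x of stopper_red_c in the frame of bottle_red_c between -0.004 and 0.004 m and y of stopper_red_c in the frame of bottle_red_c between -0.004 and 0.004 m and angle between the z axis of stopper_red_c and the z axis of bottle_red_c, either way round below 0.12 rad and x of bottle_blue_c in the frame of tray_c between -0.025 and 0.025 m and y of bottle_blue_c in the frame of tray_c between -0.09 and 0.09 m and z of stopper_blue_c in the frame of bottle_blue_c between 0.043 and 0.0505 m and x of stopper_blue_c in the frame of bottle_blue_c between -0.004 and 0.004 m and y of stopper_blue_c in the frame of bottle_blue_c between -0.004 and 0.004 m and angle between the z axis of stopper_blue_c and the z axis of bottle_blue_c, either way round below 0.12 rad and x of bottle_yellow_c in the frame of tray_c between -0.025 and 0.025 m and y of bottle_yellow_c in the frame of tray_c between -0.09 and 0.09 m and z of stopper_yellow_c in the frame of bottle_yellow_c between 0.043 and 0.0505 m and x of stopper_yellow_c in the frame of bottle_yellow_c between -0.004 and 0.004 m and y of stopper_yellow_c in the frame of bottle_yellow_c between -0.004 and 0.004 m and angle between the z axis of stopper_yellow_c and the z axis of bottle_yellow_c, either way round below 0.12 rad and y of tray_c in the frame of dock above 0.18 m), for 0.2 s.
At the end, for the whole second after the job is handed in: Each present bottle upright (0.12 rad) on the tray floor with its colour's stopper seated (flange within 2.5 mm of rim, centred 4 mm, aligned 0.12 rad); tray flat on the dock floor (2 mm, 0.03 rad), 16 mm across, -24 to +20 mm along; any spare stopper in the dish (x of bottle_red_c in the frame of tray_c between -0.025 and 0.025 m and y of bottle_red_c in the frame of tray_c between -0.09 and 0.09 m and z of each of bottle_red_c, bottle_blue_c, bottle_yellow_c in the frame of tray_c below 0.051 m and angle between each of bottle_red_c, bottle_blue_c, bottle_yellow_c's own z axis and vertical below 0.12 rad and z of stopper_red_c in the frame of bottle_red_c between 0.043 and 0.0505 m and x of stopper_red_c in the frame of bottle_red_c between -0.004 and 0.004 m and y of stopper_red_c in the frame of bottle_red_c between -0.004 and 0.004 m and angle between the z axis of stopper_red_c and the z axis of bottle_red_c, either way round below 0.12 rad and x of bottle_blue_c in the frame of tray_c between -0.025 and 0.025 m and y of bottle_blue_c in the frame of tray_c between -0.09 and 0.09 m and z of stopper_blue_c in the frame of bottle_blue_c between 0.043 and 0.0505 m and x of stopper_blue_c in the frame of bottle_blue_c between -0.004 and 0.004 m and y of stopper_blue_c in the frame of bottle_blue_c between -0.004 and 0.004 m and angle between the z axis of stopper_blue_c and the z axis of bottle_blue_c, either way round below 0.12 rad and x of bottle_yellow_c in the frame of tray_c between -0.025 and 0.025 m and y of bottle_yellow_c in the frame of tray_c between -0.09 and 0.09 m and z of stopper_yellow_c in the frame of bottle_yellow_c between 0.043 and 0.0505 m and x of stopper_yellow_c in the frame of bottle_yellow_c between -0.004 and 0.004 m and y of stopper_yellow_c in the frame of bottle_yellow_c between -0.004 and 0.004 m and angle between the z axis of stopper_yellow_c and the z axis of bottle_yellow_c, either way round below 0.12 rad and x of tray_c in the frame of dock between -0.016 and 0.016 m and y of tray_c in the frame of dock between -0.024 and 0.02 m and z of tray_c in the frame of dock below 0.006 m and angle between tray_c's own z axis and vertical below 0.03 rad and angle between the y axis of tray_c and the y axis of dock, either way round below 0.12 rad and (horizontal distance between stopper_red_c and bottle_red_c below 0.01 m or (horizontal distance between stopper_red_c and dish_in below 0.04 m and height (world z) of stopper_red_c below 0.05 m)) and (horizontal distance between stopper_blue_c and bottle_blue_c below 0.01 m or (horizontal distance between stopper_blue_c and dish_in below 0.04 m and height (world z) of stopper_blue_c below 0.05 m)) and (horizontal distance between stopper_yellow_c and bottle_yellow_c below 0.01 m or (horizontal distance between stopper_yellow_c and dish_in below 0.04 m and height (world z) of stopper_yellow_c below 0.05 m))); the robot touches nothing.
It fails at once if the tray is lifted more than about 25 mm above the raised board (z of tray_c in the frame of dock above 0.034 m).
It fails at once if the tray is tipped more than 0.25 rad (angle between tray_c's own z axis and vertical above 0.25 rad).
It fails at once if the solder spool or the tape roll is moved more than 40 mm (distance of any of spool_c, tape_c from where it was at the start of the episode above 0.04 m).
Of bottle_red, bottle_blue, bottle_yellow only 2 to 3 are there at a start; the rules pass over those that are not, and their reading is None.
At some moment in a run one of bottle_red, bottle_blue, bottle_yellow may be knocked a few centimetres aside while the robot is not near it.
It also fails if it takes over 200 s, if anything falls off the work surface, if the arm or the gripper's body presses on something with over 40 N, if the wrist force passes 120 N, or if a joint passes its speed limit or range.

### The arm

A 6-joint arm with a two-finger parallel gripper is mounted at the origin on the work surface. World frame = base frame: x ahead of the robot, y to its left, z up, the work surface at z = 0. Lengths are in m, angles in rad, forces in N, time in s.
With the tool pointing down it reaches from about 0.3 to 0.775 m from the base axis. Payload 14.6 kg.
Tool frame: the origin (TCP) lies on the centre line of the jaws, within the pads' length; the fingertips stand 19 mm ahead of it and the grasp point (between the pads) is the TCP; z points along the fingers, y is the direction in which the jaws open and shut (so a half turn about z gives the same grasp; the last joint's range is limited). The gripper opens to 94 mm and grips with 3 to 60 N. Pads are 16 mm wide; open, the fingers measure 119 mm over their backs; the gripper's body (75 mm by 177 mm) begins 78 mm behind the grasp point.
Start: joints at [-0.067, 0.3, 1.521, -0, 1.321, -0.067], TCP at [0.55, -0, 0.224] pointing down, gripper open.
Joint ranges: [-3.03, 3.03], [-0.79, 2.21], [0.23, 2.52], [-1.04, 4.18], [0, 3.07], [-2.55, 2.55]. Speed limits (rad/s): [2.22, 2.22, 2.57, 3.14, 3.14, 3.14].

### API

Orientations are given as a rotation vector (axis times angle).
In Python, from bench import * gives the robot as it stands. The module is installed in compiled form; this text tells all that it offers.
- The arm moves only by the tool apply_moves, never from a script. Its argument "motion" is a list of rows, each a list of 3 entries, a list of its own where there are three numbers: the shift along the world's x, y, z in m, then the turn about the world's z in rad, then the opening, from 0 (shut) to 1 (fully open). A call has 1 to 10 rows; each row shifts and turns the commanded pose from where the row before left it; what a row does not reach is not made up. A row lasts 1/10 s, in which the tool goes at most 50 mm and 8.59 degrees, less where a joint would pass 70% of its speed; a pose out of reach is approached as far as the arm can. A call with a gripper value outside its range is refused whole. The fingers move at their own pace and stop on an object; the grip force is fixed at half the most. Time passes only in rows, so rows that do not move let the fingers close. It gives the time, the measured TCP pose, the force and the opening at its end, in the units of the state.
- read_state(): the state, without advancing time (a new reading comes with each control period).
- capture(name): name is "scene" or "side" or "wrist"; returns a dict with "image" (384x512x3 uint8, red, green, blue), "mtx" (3x3 intrinsics, pixels), "T" (4x4, takes a point from camera to world coordinates). Camera axes: x right, y up, looking along -z (the intrinsics and any distortion apply to the point x, -y, -z); pixel columns grow to the right and rows downward; lengths in m; the calibration is good to about 2 mm. A picture is of the moment at which its call begins. There is no depth.
- finish_job(): hands the job in, once; it reports no verdict.
Trained networks look in the newest picture that a camera, given by its name, has taken for a name from the list of things; names that differ only in an ending like _2 or _b are one class to them, and where a whole thing is asked for, a point or a joint stands for the part that bears it (a point fixed in the world has none). Each returns a list of dicts, best first, with "confidence" (0 to 1); they miss things now and then, are a little off and sometimes report something else, mostly with a low value. They report only what shows in the picture. A call takes as long as a camera call. They do not tell look-alikes from the thing itself.
- recognise(label, camera): "extent" ([left, top, width, height] as shares, 0 to 1, of the picture: columns of its width, rows of its height, round what is visible of it).
The state is a dict: "time": time; "q": joint angles; "joint_velocities": joint speeds; "effort": joint torques, N m; "position": TCP position; "ee_rot": TCP orientation; "wrist_force": force on the tool from outside, world axes, zero at the start; "moment": the same for the moment, N m; "width": finger opening in m.
Only numpy, scipy, OpenCV 4.12 (cv2) and the standard library are available. Lean on these libraries where they do the work, as an engineer would, in place of code of your own. Each camera call takes 0.05 s, during which the arm holds its last target. There are 200 camera calls.

## Working session

There is one attempt and no reset: what is moved stays moved. The work goes in short steps, Python scripts to look and compute and a tool call to move; the robot and the scene stay as the last step left them, time stands still between calls to the robot, and variables do not carry over. Pictures are saved under pics/ and viewed, about 12 in all and at most 16, crops included, and the job is handed in when it is done.

Besides the shell and the picture viewer there is one more tool, called as name([rows], argument=value, ...), one row to a line, values as JSON. apply_moves: Moves the arm, as the interface text tells. Its arguments: {"type":"object","properties":{"motion":{"type":"array"}},"required":["motion"]}

```bash
mkdir -p pics; cat > h.py <<'E'
from bench import *
import numpy as np, cv2
def snap(cam,name=None):
    c=capture(cam)
    if name: cv2.imwrite('pics/'+name,cv2.cvtColor(c['image'],cv2.COLOR_RGB2BGR))
    return c
def ray(c,u,v):
    K=c['mtx'];d=np.array([(u-K[0,2])/K[0,0],-(v-K[1,2])/K[1,1],-1.]);T=c['T']
    return T[:3,3],T[:3,:3]@d
def onz(c,u,v,z):
    o,d=ray(c,u,v);return o+d*(z-o[2])/d[2]
def proj(c,p):
    T=c['T'];q=T[:3,:3].T@(np.asarray(p)-T[:3,3]);K=c['mtx']
    return np.array([K[0,2]-K[0,0]*q[0]/q[2],K[1,2]+K[1,1]*q[1]/q[2]])
E
python3 - <<'E'
from h import *
for n in ['scene','side','wrist']:
    c=snap(n,n+'0.png');print(n,c.keys(),np.round(c['mtx'],1).tolist(),np.round(c['T'],3).tolist())
    if n!='wrist':
        for l in ['tray_c','tray_grip','bottle_red_c','bottle_blue_c','bottle_yellow_c','stopper_red_c','stopper_blue_c','stopper_yellow_c','dish_in','spool_c','tape_c']:
            print(l,[(round(r['confidence'],2),np.round(np.array(r['extent'])*[512,384,512,384]).astype(int).tolist()) for r in recognise(l,n) if r['confidence']>.3])
a=cv2.imread('pics/scene0.png');cv2.imwrite('pics/s.png',cv2.resize(a,(800,600),interpolation=2))
print(read_state())
E
```

```text
scene dict_keys(['image', 'mtx', 'T']) [[392.2, 0.0, 262.3], [0.0, 392.2, 189.9], [0.0, 0.0, 1.0]] [[0.049, -0.831, 0.554, 1.143], [0.999, 0.036, -0.034, -0.073], [0.008, 0.555, 0.832, 1.097], [0.0, 0.0, 0.0, 1.0]]
tray_c [(0.89, [291, 217, 86, 36])]
tray_grip [(0.8, [286, 222, 95, 32])]
bottle_red_c [(0.72, [260, 168, 11, 29])]
bottle_blue_c [(0.68, [293, 174, 16, 30]), (0.63, [228, 152, 18, 29]), (0.56, [330, 172, 21, 26])]
bottle_yellow_c [(0.85, [328, 141, 20, 27]), (0.67, [329, 172, 18, 23])]
stopper_red_c [(0.69, [137, 192, 19, 19]), (0.45, [193, 191, 15, 13])]
stopper_blue_c [(0.67, [289, 218, 89, 31]), (0.63, [221, 189, 12, 13])]
stopper_yellow_c [(0.43, [175, 183, 10, 15])]
dish_in [(0.82, [369, 184, 27, 26])]
spool_c [(0.67, [289, 220, 88, 31]), (0.5, [137, 191, 19, 20])]
tape_c [(0.61, [132, 221, 31, 26])]
side dict_keys(['image', 'mtx', 'T']) [[476.2, 0.0, 249.6], [0.0, 476.2, 186.2], [0.0, 0.0, 1.0]] [[0.687, 0.552, -0.472, -0.155], [-0.726, 0.515, -0.455, -0.597], [-0.008, 0.656, 0.755, 1.049], [0.0, 0.0, 0.0, 1.0]]
tray_c [(0.81, [211, 102, 69, 68])]
tray_grip [(0.74, 
[... 654 characters left out ...]
386], [0.0, 0.0, 0.0, 1.0]]
{'time': 1.25, 'q': array([-6.66182585e-02,  2.99906164e-01,  1.52103593e+00,  1.54551285e-05,
        1.32068508e+00, -6.65964667e-02]), 'joint_velocities': array([-0.00037742,  0.0006493 ,  0.00100828, -0.00044474, -0.00138981,
       -0.00065704]), 'effort': array([ 1.96621768e-03, -5.31665647e+01, -3.52907825e+01,  7.09445192e-02,
        2.14019307e-02, -3.39183913e-06]), 'position': array([ 5.49979953e-01, -7.86169625e-06,  2.24426982e-01]), 'ee_rot': array([-2.22144458e+00, -2.22138767e+00,  1.80028281e-05]), 'wrist_force': array([ 0.86548027, -0.28013945, -0.12481702]), 'moment': array([-0.00955109,  0.03108499, -0.02989735]), 'width': 0.09413375480084042}
```

```bash
python3 - <<'E'
import cv2
a=cv2.imread('pics/scene0.png');cv2.imwrite('pics/s1.png',cv2.resize(a[125:285,100:420],(800,400),interpolation=cv2.INTER_CUBIC))
b=cv2.imread('pics/side0.png');cv2.imwrite('pics/s2.png',cv2.resize(b[75:315,110:430],(800,600),interpolation=cv2.INTER_CUBIC))
E
```

```text
(no output)
```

View pics/s1.png

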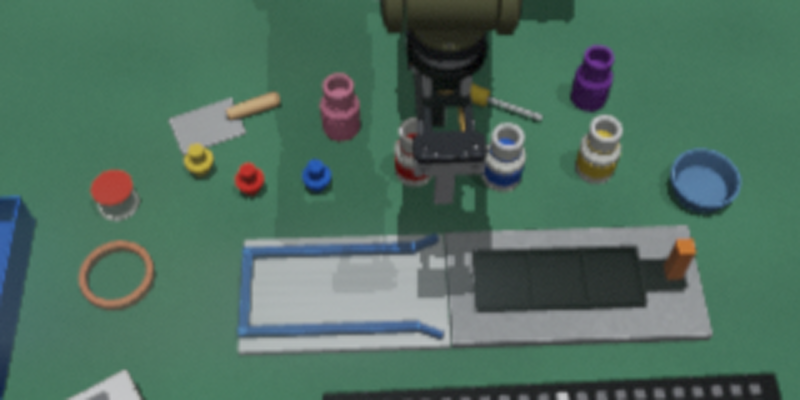

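View pics/s2.png

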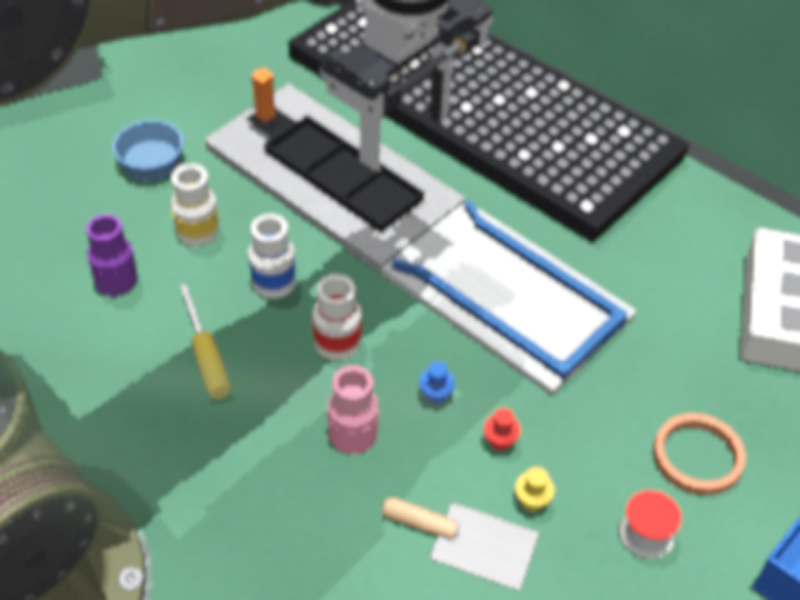

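Scene crop (800x400): pink (340,105) and purple (593,78) bottles are look-alikes. The real bottles are red (412,150), blue (506,155) and yellow (600,148). Stoppers are yellow (198,160), red (250,178) and blue (317,176). The dish is at (704,182), the tray at (560,278) and the handle at (680,258). All three bottles are present, so there is no spare stopper.

```bash
cat >> h.py <<'E'
def tri(c1,p1,c2,p2):
    A=[];b=[]
    for c,p in((c1,p1),(c2,p2)):
        o,d=ray(c,*p);d=d/np.linalg.norm(d);M=np.eye(3)-np.outer(d,d);A.append(M);b.append(M@o)
    x=np.linalg.lstsq(np.vstack(A),np.hstack(b),rcond=None)[0];return x
E
python3 - <<'E'
from h import *
s=capture('scene');d=capture('side')
S=lambda u,v:(u/2.5+100,v/2.5+125);D=lambda u,v:(u/2.5+110,v/2.5+75)
P=dict(rimR=((412,130),(336,290),.092),rimB=((508,136),(269,229),.092),rimY=((604,129),(190,180),.092),
 stB=((317,165),(437,369),.048),stR=((250,172),(503,415),.048),stY=((197,151),(537,478),.048),
 dish=((704,173),(148,143),.032),post=((685,243),(263,74),.1),
 tray1=((473,250),(422,191),.034),tray2=((477,312),(383,227),.034),tray3=((637,248),(308,119),.034),tray4=((646,306),(265,148),.034),
 stepA=((444,235),(463,202),.018),stepB=((452,344),(378,264),.018),far1=((245,239),(632,312),.013),far2=((239,351),(556,388),.013),brd1=((688,227),(290,87),.018),brd2=((710,335),(207,140),.018),spool=((112,186),(651,514),.04),tape=((117,273),(700,453),.016))
for k,(a,b,z) in P.items():
    a=S(*a);b=D(*b)
    print(k,np.round(tri(s,a,d,b),3),np.round(onz(s,*a,z)[:2],3),np.round(onz(d,*b,z)[:2],3))
E
```

```text
rimR [ 0.423 -0.02   0.09 ] [ 0.424 -0.021] [ 0.421 -0.021]
rimB [0.437 0.099 0.088] [0.439 0.099] [0.435 0.095]
rimY [0.43  0.223 0.086] [0.433 0.222] [0.427 0.217]
stB [ 0.442 -0.144  0.046] [ 0.443 -0.143] [ 0.442 -0.146]
stR [ 0.446 -0.23   0.042] [ 0.45  -0.228] [ 0.443 -0.233]
stY [ 0.411 -0.3    0.043] [ 0.414 -0.298] [ 0.408 -0.303]
dish [0.469 0.356 0.035] [0.467 0.358] [0.471 0.356]
post [0.607 0.285 0.102] [0.605 0.287] [0.609 0.285]
tray1 [0.6   0.03  0.083] [0.567 0.048] [0.64  0.047]
tray2 [ 0.613  0.066 -0.031] [0.651 0.045] [0.564 0.041]
tray3 [0.605 0.222 0.077] [0.574 0.25 ] [0.639 0.239]
tray4 [ 0.613  0.28  -0.034] [0.652 0.247] [0.564 0.24 ]
stepA [ 0.598 -0.016  0.106] [0.536 0.015] [0.672 0.008]
stepB [ 0.615  0.053 -0.102] [0.683 0.014] [0.528 0.015]
far1 [ 0.59  -0.246  0.106] [ 0.528 -0.236] [ 0.672 -0.239]
far2 [ 0.617 -0.228 -0.101] [ 0.678 -0.237] [ 0.53 -0.24]
brd1 [0.606 0.264 0.112] [0.538 0.326] [0.68  0.315]
brd2 [ 0.618  0.392 -0.103] [0.686 0.321] [0.535 0.318]
spool [ 0.457 -0.404  0.038] [ 0.458 -0.404] [ 0.455 -0.404]
tape [ 0.567 -0.394  0.009] [ 0.57  -0.391] [ 0.563 -0.396]
```

apply_moves([
  [[-0.006,0.032,0.028],0,1],
  [[-0.006,0.032,0.028],0,1],
  [[-0.006,0.032,0.028],0,1],
  [[-0.006,0.032,0.028],0,1],
  [[-0.006,0.032,0.028],0,1],
  [[0,0,0],0,1],
  [[0,0,0],0,1],
])

```text
time: 2.05
position: [0.5199, 0.1602, 0.3642]
ee_rot: [2.22, 2.223, 0.0]
wrist_force: [-0.4, -1.1, -0.2]
width: 0.0937
```

```bash
python3 - <<'E'
from h import *
c=snap('wrist','w1.png');np.savez('w1.npz',**c)
print(read_state()['position'],np.round(c['T'],3).tolist())
a=cv2.imread('pics/w1.png');cv2.imwrite('pics/w1b.png',cv2.resize(a,(800,600),interpolation=cv2.INTER_CUBIC))
E
```

```text
[0.51993178 0.15953997 0.36340997] [[1.0, -0.002, -0.001, 0.519], [0.002, 0.96, 0.281, 0.243], [0.001, -0.281, 0.96, 0.526], [0.0, 0.0, 0.0, 1.0]]
```

View pics/w1b.png

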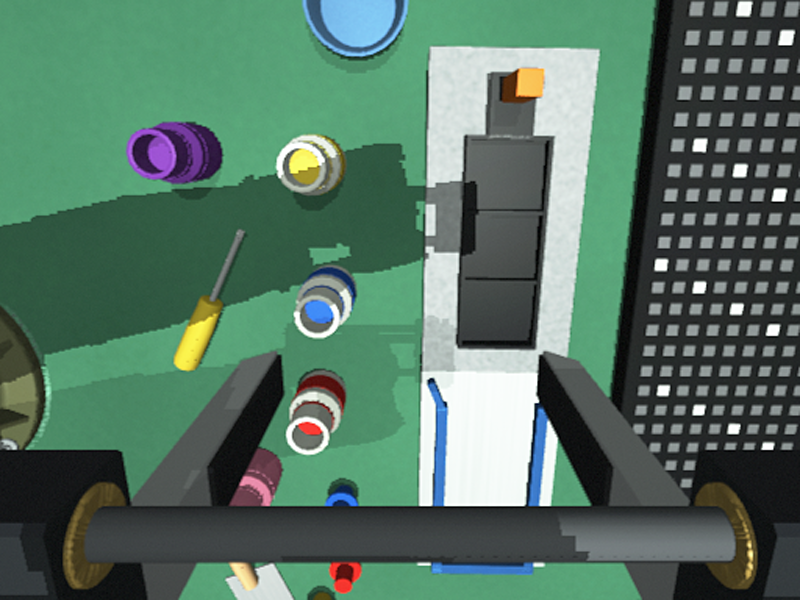

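```bash
python3 - <<'E'
from h import *
c=dict(np.load('w1.npz'))
for k,(u,v,z) in dict(rY=(302,166,.092),rB=(320,313,.092),rR=(309,434,.092),t1=(466,137,.034),t2=(553,137,.034),t3=(457,346,.034),t4=(535,348,.034),post=(530,83,.1),d1=(470,211,.034),d1b=(545,211,.034),d2=(463,279,.034),d2b=(539,279,.034),b1=(429,47,.018),b2=(599,49,.018),s1=(421,371,.018),s2=(571,371,.018),m1=(434,382,.026),m2=(545,404,.026),f1=(433,505,.026),f2=(530,505,.026)).items():
    print(k,np.round(onz(c,u/1.5625,v/1.5625,z)[:2],4))
E
```

```text
rY [0.4339 0.225 ]
rB [0.4426 0.1018]
rR [ 0.427 -0.016]
t1 [0.57  0.248]
t2 [0.6475 0.2481]
t3 [0.5674 0.0485]
t4 [0.6453 0.0465]
post [0.61   0.2862]
d1 [0.5758 0.1824]
d1b [0.6453 0.1825]
d2 [0.5713 0.1174]
d2b [0.6443 0.1176]
b1 [0.5367 0.3239]
b2 [0.6864 0.3225]
s1 [0.5321 0.0142]
s2 [0.6888 0.0144]
m1 [0.5454 0.0054]
m2 [ 0.6622 -0.0196]
f1 [ 0.5466 -0.1445]
f2 [ 0.6547 -0.1443]
```

apply_moves([
  [[-0.0215,0.016,-0.04],0,1],
  [[-0.0215,0.016,-0.04],0,1],
  [[-0.0215,0.016,-0.04],0,1],
  [[-0.0215,0.016,-0.04],0,1],
  [[0,0,0],0,1],
  [[0,0,-0.04],0,1],
  [[0,0,-0.04],0,1],
  [[0,0,-0.0415],0,1],
  [[0,0,0],0,0.2],
  [[0,0,0],0,0.2],
])

```text
time: 3.1
position: [0.4348, 0.2234, 0.084]
ee_rot: [-2.223, -2.22, 0.001]
wrist_force: [-0.0, 0.1, 0.9]
width: 0.0811
```

apply_moves([
  [[0,0,0],0,0.2],
  [[0,0,0],0,0.2],
  [[0,0,0],0,0.2],
  [[0,0,0],0,0.2],
])

```text
time: 3.5
position: [0.4343, 0.2241, 0.0837]
ee_rot: [2.221, 2.221, 0.002]
wrist_force: [-0.7, 0.5, -0.8]
width: 0.0498
```

apply_moves([
  [[0,0,0],0,0.2],
  [[0,0,0],0,0.2],
  [[0,0,0],0,0.2],
  [[0,0,0.02],0,0.2],
  [[0,0,0.03],0,0.2],
])

```text
time: 4.0
position: [0.4331, 0.2236, 0.1321]
ee_rot: [-2.22, -2.221, 0.005]
wrist_force: [-0.6, 0.2, -1.4]
width: 0.0388
```

```bash
cat >> h.py <<'E'
def big(c,f): cv2.imwrite('pics/'+f,cv2.resize(cv2.cvtColor(c['image'],cv2.COLOR_RGB2BGR),(800,600),interpolation=cv2.INTER_CUBIC))
E
python3 - <<'E'
from h import *
c=capture('wrist');np.savez('w2.npz',**c);big(c,'w2.png')
E
```

```text
(no output)
```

View pics/w2.png

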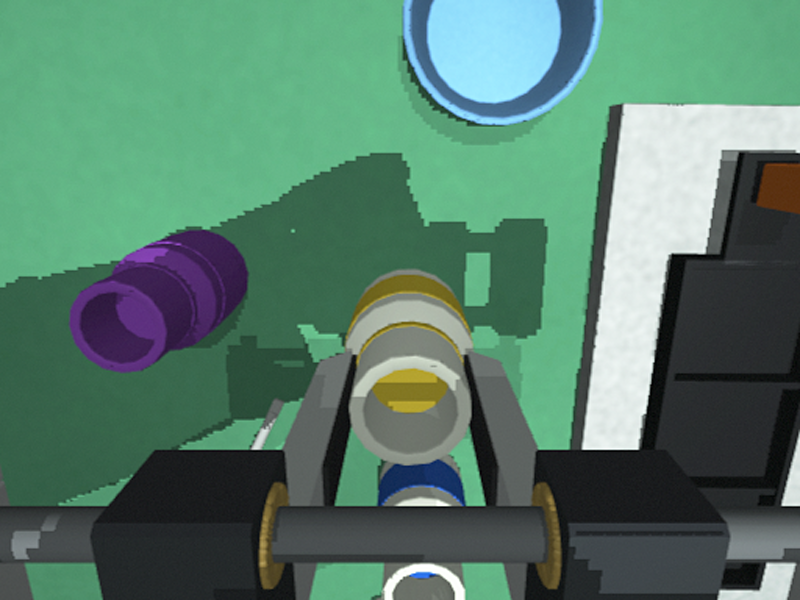

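The yellow bottle is held upright, with its rim at about (411,410) between the pads. I'll check its offset from the TCP.

```bash
python3 - <<'E'
from h import *
c=dict(np.load('w2.npz'));s=read_state();p=s['position']
print(p,onz(c,411/1.5625,410/1.5625,p[2]+.0083)-p,s['width'])
E
```

```text
[0.43519071 0.22456069 0.13769827] [-0.00196757  0.00209993  0.0083    ] 0.039118045469488924
```

apply_moves([
  [[0.03,-0.002,0.005],0,0.2],
  [[0.04,-0.003,0.005],0,0.2],
  [[0.04,-0.003,0],0,0.2],
  [[0.04,-0.003,0],0,0.2],
  [[0.024,0,0],0,0.2],
  [[0,0,0],0,0.2],
  [[0,0,0],0,0.2],
])

```text
time: 4.75
position: [0.6076, 0.2129, 0.142]
ee_rot: [-2.221, -2.221, 0.002]
wrist_force: [0.1, 1.0, -1.0]
width: 0.039
```

```bash
python3 - <<'E'
from h import *
for i in range(3): print(read_state()['position']);c=capture('wrist')
np.savez('w3.npz',**c);big(c,'w3.png')
E
```

```text
[0.6075763  0.2128981  0.14201988]
[0.60725292 0.21304259 0.14241254]
[0.60719032 0.21317793 0.14279059]
```

View pics/w3.png

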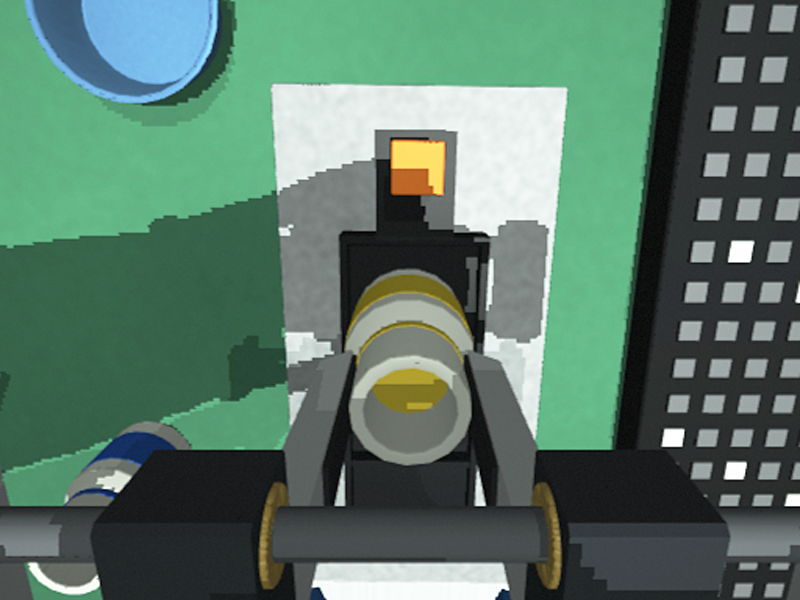

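The bottle hangs over the handle-end pocket, bottle x 411 against tray centre about 415. I'll lower it.

apply_moves([
  [[0.001,0,-0.015],0,0.2],
  [[0,0,-0.015],0,0.2],
  [[0,0,-0.008],0,0.2],
  [[0,0,0],0,0.2],
  [[0,0,0],0,0.8],
  [[0,0,0],0,0.8],
  [[0,0,0],0,0.8],
  [[0,0,0],0,0.8],
  [[0,0,0.03],0,0.8],
  [[0,0,0.04],0,0.8],
])

```text
time: 5.9
position: [0.6081, 0.2127, 0.1739]
ee_rot: [-2.22, -2.22, 0.006]
wrist_force: [0.6, 0.1, 0.2]
width: 0.075
```

```bash
python3 - <<'E'
from h import *
for i in range(2): c=capture('wrist')
print(read_state()['position'])
np.savez('w4.npz',**c);big(c,'w4.png')
E
```

```text
[0.61078166 0.21357399 0.18075105]
```

View pics/w4.png

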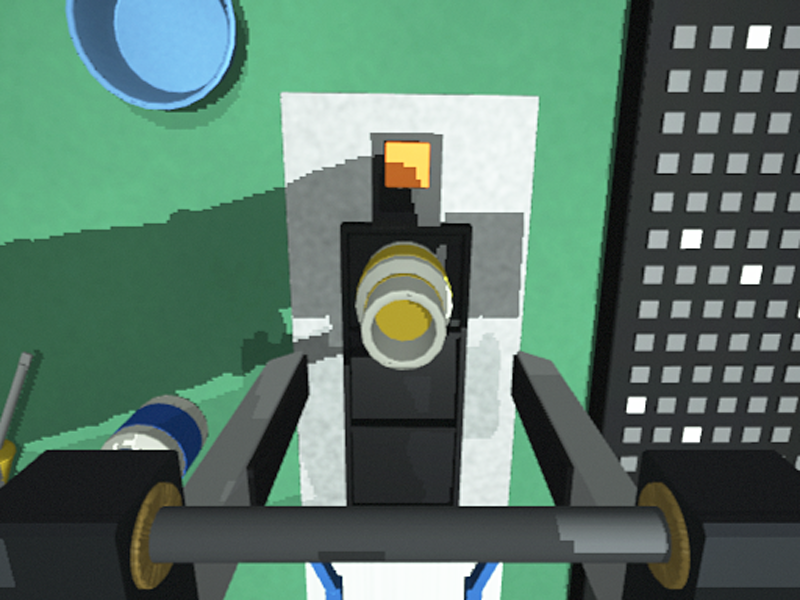

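Yellow stands in pocket 2. Next is blue.

apply_moves([
  [[-0.0334,-0.0222,0],0,1],
  [[-0.0334,-0.0222,0],0,1],
  [[-0.0334,-0.0222,0],0,1],
  [[-0.0334,-0.0222,0],0,1],
  [[-0.0334,-0.0222,0],0,1],
  [[0,0,0],0,1],
  [[0,0,0],0,1],
])

```text
time: 6.7
position: [0.4422, 0.1018, 0.1753]
ee_rot: [2.222, 2.22, 0.002]
wrist_force: [-0.3, -0.3, -0.4]
width: 0.0941
```

```bash
cat >> h.py <<'E'
def rim(c,p,r=.020,z=.092,lo=12):
    """find white ring (rim) near expected world point p: Hough circle"""
    g=cv2.cvtColor(c['image'],cv2.COLOR_RGB2GRAY);u,v=proj(c,[*p,z]);
    R=np.linalg.norm(proj(c,[p[0]+r,p[1],z])-[u,v])
    h=cv2.HoughCircles(cv2.GaussianBlur(g,(3,3),0),cv2.HOUGH_GRADIENT,1,8,param1=80,param2=lo,minRadius=int(R*.85),maxRadius=int(R*1.15)+1)
    h=[] if h is None else h[0]
    return [(np.round(onz(c,a,b,z)[:2],4),round(float(rr/R*r*1000),1),(round(float(a)),round(float(b)))) for a,b,rr in h if np.hypot(a-u,b-v)<2*R][:4]
E
python3 - <<'E'
from h import *
for i in range(2): c=capture('wrist')
print(read_state()['position']);print(rim(c,(.4426,.1018)))
c4=dict(np.load('w4.npz'));print('yellow',rim(c4,(.608,.215),z=.114))
np.savez('w5.npz',**c);big(c,'w5.png')
E
```

```text
[0.44277499 0.10233433 0.17502248]
[(array([0.4397, 0.1123]), 22.4, (258, 192)), (array([0.4366, 0.0996]), 17.2, (254, 208)), (array([0.4405, 0.1186]), 20.7, (260, 184)), (array([0.4389, 0.106 ]), 19.9, (258, 200))]
yellow [(array([0.6082, 0.2273]), 22.7, (258, 192)), (array([0.6075, 0.2129]), 19.1, (258, 212)), (array([0.6075, 0.2205]), 19.5, (258, 202)), (array([0.6061, 0.2332]), 22.7, (256, 184))]
```

View pics/w5.png

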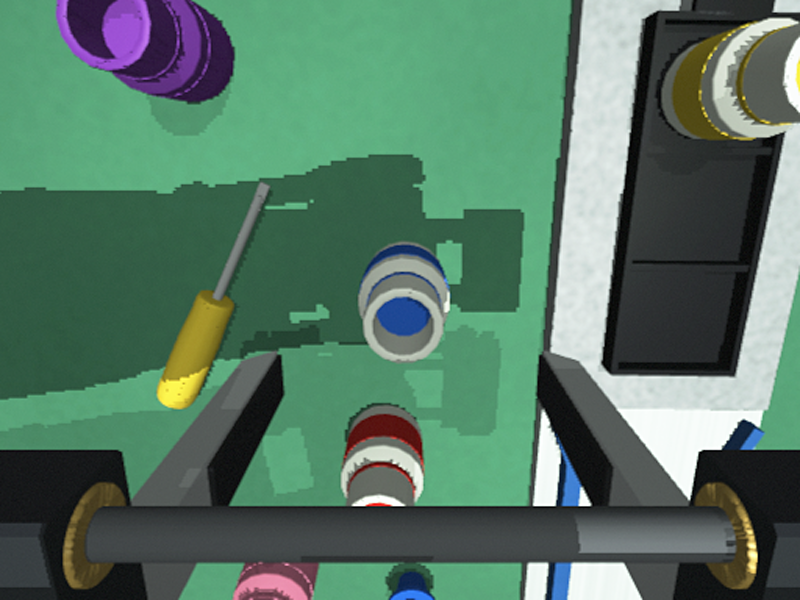

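The blue rim is at (404,324), under the tool, and nothing has been knocked yet. I'll descend and grip.

apply_moves([
  [[-0.001,-0.002,-0.04],0,1],
  [[0,0,-0.04],0,1],
  [[0,0,-0.013],0,0.6],
  [[0,0,0],0,0.2],
  [[0,0,0],0,0.2],
  [[0,0,0],0,0.2],
  [[0,0,0],0,0.2],
  [[0,0,0],0,0.2],
  [[0,0,0],0,0.2],
  [[0,0,0],0,0.2],
])

```text
time: 7.8
position: [0.4411, 0.1, 0.0822]
ee_rot: [2.221, 2.221, 0.001]
wrist_force: [-0.8, 0.3, 1.9]
width: 0.0393
```

apply_moves([
  [[0,0,0],0,0.2],
  [[0,0,0.02],0,0.2],
  [[0,0,0.04],0,0.2],
  [[0.04,0.01,0.005],0,0.2],
  [[0.04,0.01,0],0,0.2],
  [[0.04,0.01,0],0,0.2],
  [[0.04,0.01,0],0,0.2],
  [[0.0065,0.007,0],0,0.2],
  [[0,0,0],0,0.2],
  [[0,0,0],0,0.2],
])

```text
time: 8.8
position: [0.6066, 0.1468, 0.1466]
ee_rot: [-2.221, -2.221, 0.002]
wrist_force: [1.0, 0.1, -0.8]
width: 0.0401
```

apply_moves([
  [[0.001,0,-0.02],0,0.2],
  [[0,0,-0.015],0,0.2],
  [[0,0,-0.007],0,0.2],
  [[0,0,0],0,0.2],
  [[0,0,0],0,0.8],
  [[0,0,0],0,0.8],
  [[0,0,0],0,0.8],
  [[0,0,0],0,0.8],
  [[0,0,0.03],0,0.8],
  [[0,0,0.04],0,0.8],
])

```text
time: 9.8
position: [0.6076, 0.1468, 0.174]
ee_rot: [-2.22, -2.22, 0.005]
wrist_force: [-0.3, -0.1, 1.1]
width: 0.075
```

apply_moves([
  [[-0.036,-0.0325,0],0,1],
  [[-0.036,-0.0325,0],0,1],
  [[-0.036,-0.0325,0],0,1],
  [[-0.036,-0.0325,0],0,1],
  [[-0.036,-0.0325,0],0,1],
  [[0,0,0],0,1],
  [[0,0,0],0,1],
])

```text
time: 10.5
position: [0.4286, -0.0159, 0.1756]
ee_rot: [2.222, 2.219, 0.002]
wrist_force: [0.4, 0.6, -0.3]
width: 0.0941
```

```bash
python3 - <<'E'
from h import *
for i in range(2): c=capture('wrist')
print(read_state()['position'])
np.savez('w6.npz',**c);big(c,'w6.png')
E
```

```text
[ 0.42921997 -0.0151283   0.17518764]
```

View pics/w6.png

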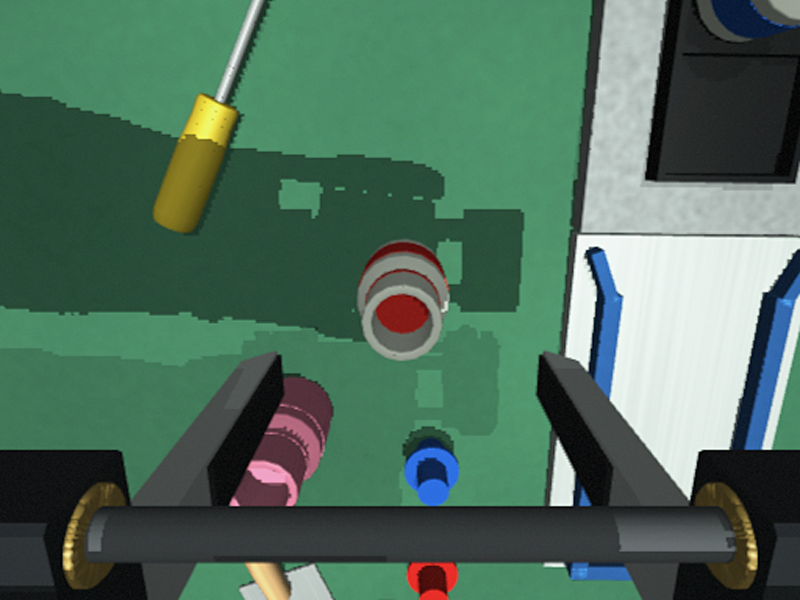

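The red rim is at (402,322) under the tool. Grip it and carry it to pocket 0.

apply_moves([
  [[-0.001,-0.002,-0.04],0,1],
  [[0,0,-0.04],0,1],
  [[0,0,-0.013],0,0.6],
  [[0,0,0],0,0.2],
  [[0,0,0],0,0.2],
  [[0,0,0],0,0.2],
  [[0,0,0],0,0.2],
  [[0,0,0],0,0.2],
  [[0,0,0],0,0.2],
  [[0,0,0],0,0.2],
])

```text
time: 11.6
position: [0.4276, -0.0175, 0.0822]
ee_rot: [2.221, 2.221, 0.001]
wrist_force: [-0.6, 0.2, 2.0]
width: 0.0399
```

apply_moves([
  [[0,0,0],0,0.2],
  [[0,0,0.02],0,0.2],
  [[0,0,0.04],0,0.2],
  [[0.036,0.02,0.005],0,0.2],
  [[0.036,0.02,0],0,0.2],
  [[0.036,0.02,0],0,0.2],
  [[0.036,0.02,0],0,0.2],
  [[0.036,0.02,0],0,0.2],
  [[0,0,0],0,0.2],
  [[0,0,0],0,0.2],
])

```text
time: 12.6
position: [0.6071, 0.0827, 0.1458]
ee_rot: [-2.22, -2.221, 0.002]
wrist_force: [-0.1, 0.2, -1.6]
width: 0.04
```

apply_moves([
  [[0,0,-0.02],0,0.2],
  [[0,0,-0.015],0,0.2],
  [[0,0,-0.007],0,0.2],
  [[0,0,0],0,0.2],
  [[0,0,0],0,0.8],
  [[0,0,0],0,0.8],
  [[0,0,0],0,0.8],
  [[0,0,0],0,0.8],
  [[0,0,0.03],0,0.8],
  [[0,0,0.04],0,0.8],
])

```text
time: 13.6
position: [0.6066, 0.0824, 0.1741]
ee_rot: [-2.22, -2.22, 0.005]
wrist_force: [0.3, -0.0, 0.6]
width: 0.0747
```

apply_moves([
  [[-0.0275,-0.0375,0],0,0.8],
  [[-0.0275,-0.0375,0],0,0.8],
  [[-0.0275,-0.0375,0],0,0.8],
  [[-0.0275,-0.0375,0],0,0.8],
  [[-0.0275,-0.0375,0],0,0.8],
  [[-0.0275,-0.0375,0],0,0.8],
  [[0,0,0],0,0.8],
  [[0,0,0],0,0.8],
])

```text
time: 14.4
position: [0.4424, -0.1431, 0.1753]
ee_rot: [2.223, 2.219, 0.001]
wrist_force: [0.4, 0.7, 0.3]
width: 0.0751
```

```bash
python3 - <<'E'
from h import *
s=capture('side');np.savez('sd7.npz',**s)
for i in range(2): c=capture('wrist')
print(read_state()['position'])
np.savez('w7.npz',**c)
a=cv2.cvtColor(c['image'],cv2.COLOR_RGB2BGR);b=cv2.cvtColor(s['image'],cv2.COLOR_RGB2BGR)
# left: wrist crop 400x600 (x1.5625 of cols 130..386); right: side crop tray x4
L=cv2.resize(a[:,130:386],(400,600),interpolation=2);R=cv2.resize(b[80:230,180:280],(400,600),interpolation=2)
cv2.imwrite('pics/w7.png',np.hstack([L,R]))
E
```

```text
[ 0.44306766 -0.14171184  0.17493897]
```

View pics/w7.png

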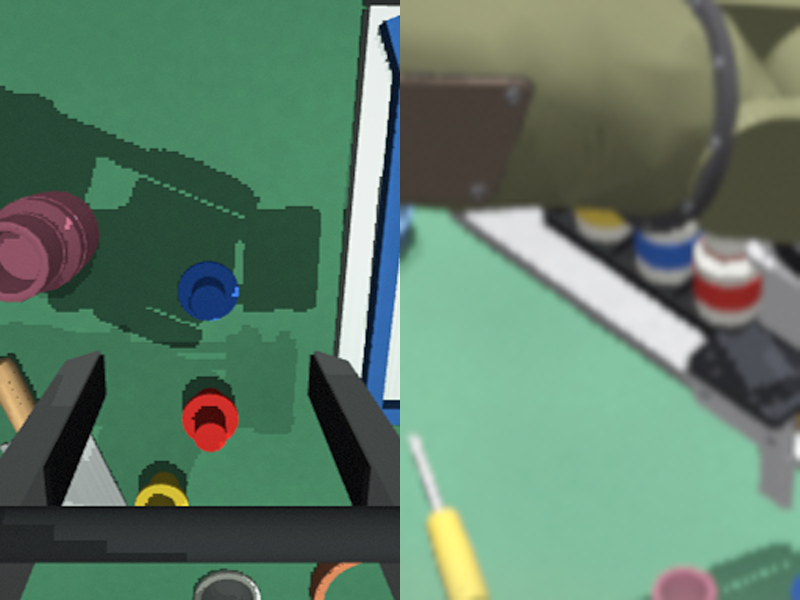

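All three bottles stand in the tray (side view, right half). The wrist view (left half) shows the blue stopper's top at (209,297), red (211,436) and yellow partly hidden. Next I'll measure the stoppers by colour.

```bash
cat >> h.py <<'E'
H={'red':[(0,6),(174,180)],'blue':[(105,125)],'yellow':[(22,33)]}
def blob(c,col,p,z,rad,smin=120,vmin=60):
    hsv=cv2.cvtColor(c['image'],cv2.COLOR_RGB2HSV);m=sum(cv2.inRange(hsv,(a,smin,vmin),(b,255,255)) for a,b in H[col])
    k=np.zeros_like(m);u,v=proj(c,[*p,z]);cv2.circle(k,(int(u),int(v)),int(rad),255,-1);m&=k
    n,l,st,ce=cv2.connectedComponentsWithStats(m)
    if n<2:return None
    i=1+np.argmax(st[1:,4]);return st[i].tolist(),ce[i]
E
python3 - <<'E'
from h import *
c=dict(np.load('w7.npz'))
for n,u,v in(('B',209,297),('R',211,438)): print(n,onz(c,130+u/1.5625,v/1.5625,.048))
print('pink',onz(c,130+20/1.5625,260/1.5625,.092))
for col,p in (('blue',(.442,-.144)),('red',(.446,-.23)),('yellow',(.411,-.3))): print(col,blob(c,col,p,.03,35),proj(c,[*p,.048]))
# flange-circle fit: extents at flange height .026
E
```

```text
B [ 0.44425463 -0.14351144  0.048     ]
R [ 0.44572909 -0.23421211  0.048     ]
pink [ 0.35460237 -0.11254295  0.092     ]
blue ([244, 167, 39, 38, 1153], array([262.81699913, 185.8386817 ])) [261.22497052 190.60461352]
red ([247, 249, 36, 40, 1043], array([264.1093001 , 268.14381592])) [265.3380192  276.44283249]
yellow ([216, 302, 35, 22, 519], array([233.40847784, 314.97880539])) [230.73409422 337.40759928]
```

apply_moves([
  [[0.002,-0.001,-0.04],0,0.5],
  [[0,0,-0.04],0,0.5],
  [[0,0,-0.03],0,0.5],
  [[0,0,-0.0175],0,0.5],
  [[0,0,0],0,0.5],
  [[0,0,0],0,0.05],
  [[0,0,0],0,0.05],
  [[0,0,0],0,0.05],
  [[0,0,0],0,0.05],
  [[0,0,0],0,0.05],
])

```text
time: 15.55
position: [0.4449, -0.1437, 0.0481]
ee_rot: [2.221, 2.221, 0.001]
wrist_force: [-0.8, 0.1, 4.4]
width: 0.0192
```

apply_moves([
  [[0,0,0],0,0.05],
  [[0,0,0],0,0.05],
  [[0,0,0.04],0,0.05],
  [[0,0,0.05],0,0.05],
  [[0,0,0.05],0,0.05],
  [[0,0,0],0,0.05],
  [[0,0,0],0,0.05],
])

```text
time: 16.25
position: [0.4446, -0.1436, 0.1879]
ee_rot: [2.22, 2.22, 0.001]
wrist_force: [-0.3, 0.0, -1.0]
width: 0.0195
```

```bash
python3 - <<'E'
from h import *
for i in range(2): c=capture('wrist')
p=read_state()['position'];print(p)
np.savez('w8.npz',**c);big(c,'w8.png')
print(blob(c,'blue',p[:2],p[2],60))
E
```

```text
[ 0.44389531 -0.14329298  0.18611505]
([236, 211, 53, 66, 2201], array([261.88187188, 242.10040891]))
```

View pics/w8.png

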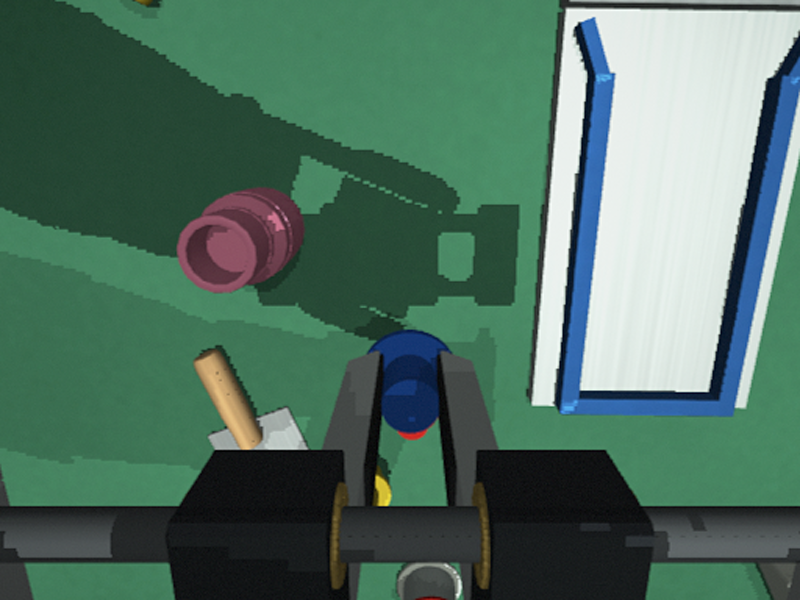

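apply_moves([
  [[0.027,0.037,0.002],0,0.05],
  [[0.027,0.037,0.002],0,0.05],
  [[0.027,0.037,0.002],0,0.05],
  [[0.027,0.037,0.002],0,0.05],
  [[0.027,0.037,0.002],0,0.05],
  [[0.0275,0.0385,0.002],0,0.05],
  [[0,0,0],0,0.05],
  [[0,0,0],0,0.05],
])

```text
time: 17.15
position: [0.6065, 0.0805, 0.197]
ee_rot: [-2.218, -2.221, 0.004]
wrist_force: [-0.4, -0.4, -0.7]
width: 0.019
```

```bash
python3 - <<'E'
from h import *
c8=dict(np.load('w8.npz'));p8=np.array([.4443,-.1434,.187]);print('held top rel TCP',onz(c8,411/1.5625,405/1.5625,.187)-p8)
for i in range(2): c=capture('wrist')
p=read_state()['position'];print(p)
np.savez('w9.npz',**c);big(c,'w9.png')
E
```

```text
held top rel TCP [-4.56221630e-05 -2.37219219e-03  0.00000000e+00]
[0.60635768 0.07916459 0.19829364]
```

View pics/w9.png

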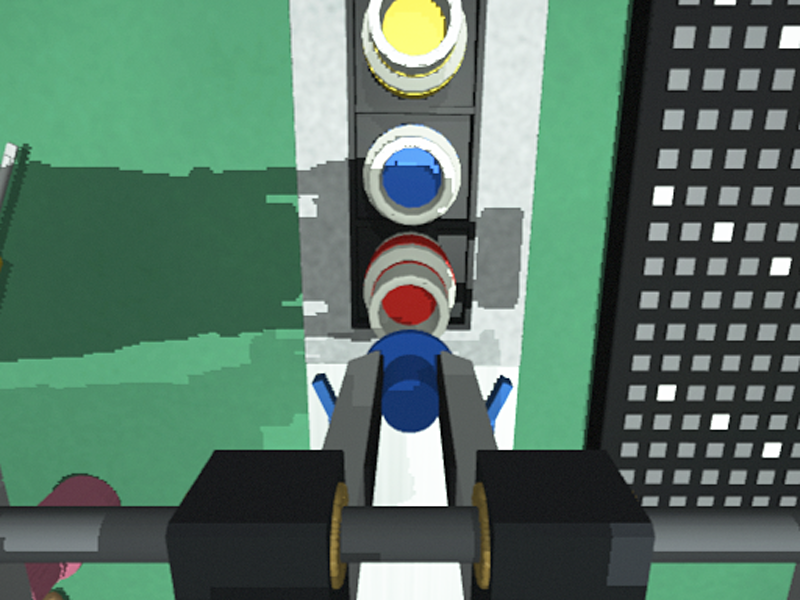

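The blue stopper is held. Rims read yellow about (413,24), blue about (412,177) and red about (409,302).

```bash
python3 - <<'E'
from h import *
c=dict(np.load('w9.npz'))
g=cv2.cvtColor(c['image'],cv2.COLOR_RGB2GRAY)
for n,u,v in(('Y',413,24),('B',412,177),('R',409,302)): print(n,onz(c,u/1.5625,v/1.5625,.114))
for col,p in (('yellow',(.609,.214)),('blue',(.608,.148)),('red',(.607,.083))):
    b=blob(c,col,p,.105,16,100,60);print(col,b,onz(c,*b[1],.08))
cv2.imwrite('pics/w9c.png',cv2.resize(cv2.cvtColor(c['image'],cv2.COLOR_RGB2BGR)[0:230,200:320],(416,800),interpolation=cv2.INTER_CUBIC)[:600])
E
```

```text
Y [0.60711941 0.21018419 0.114     ]
B [0.60683583 0.14741693 0.114     ]
R [0.60550969 0.08820355 0.114     ]
yellow ([251, 0, 33, 29, 749], array([266.9706275,  12.8811749])) [0.60920735 0.2185007  0.08      ]
blue ([249, 95, 33, 33, 785], array([265.06878981, 111.10700637])) [0.6080266 0.1470585 0.08     ]
red ([247, 182, 32, 26, 639], array([262.25821596, 194.82785603])) [0.60583295 0.07651939 0.08      ]
```

View pics/w9c.png

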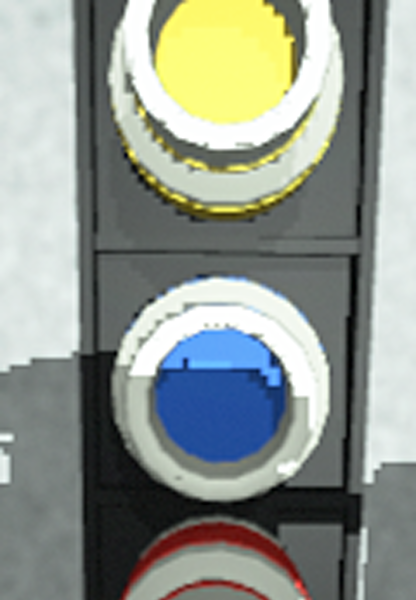

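apply_moves([
  [[0.001,0.034,0],0,0.05],
  [[0,0.034,0],0,0.05],
  [[0,0,0],0,0.05],
  [[0,0,-0.02],0,0.05],
  [[0,0,-0.015],0,0.05],
  [[0,0,0],0,0.05],
  [[0,0,-0.008],0,0.05],
  [[0,0,0],0,0.05],
])

```text
time: 18.05
position: [0.6079, 0.1475, 0.1559]
ee_rot: [-2.222, -2.22, 0.001]
wrist_force: [-0.1, -0.6, 0.6]
width: 0.0189
```

apply_moves([
  [[0,0,-0.005],0,0.05],
  [[0,0,-0.005],0,0.05],
  [[0,0,0],0,0.05],
])

```text
time: 18.35
position: [0.6077, 0.1479, 0.1457]
ee_rot: [-2.221, -2.221, 0.001]
wrist_force: [-0.1, -0.0, -0.4]
width: 0.0189
```

apply_moves([
  [[0,0,-0.003],0,0.05],
  [[0,0,-0.003],0,0.05],
  [[0,0,0],0,0.05],
])

```text
time: 18.65
position: [0.6079, 0.148, 0.1401]
ee_rot: [-2.221, -2.221, 0.0]
wrist_force: [0.4, 0.4, 0.2]
width: 0.0192
```

apply_moves([
  [[0,0,-0.002],0,0.05],
  [[0,0,0],0,0.05],
  [[0,0,0],0,0.05],
])

```text
time: 18.95
position: [0.6085, 0.1481, 0.1399]
ee_rot: [2.221, 2.221, 0.003]
wrist_force: [-2.6, -1.3, 9.0]
width: 0.0193
```

apply_moves([
  [[0,0,-0.002],0,0.05],
  [[0,0,0],0,0.05],
  [[0,0,0],0,0.05],
])

```text
time: 19.25
position: [0.609, 0.1482, 0.1398]
ee_rot: [2.22, 2.22, 0.006]
wrist_force: [-6.0, -0.6, 22.9]
width: 0.0194
```

apply_moves([
  [[0,0,0.003],0,0.05],
  [[0,0,0],0,0.4],
  [[0,0,0],0,0.4],
  [[0,0,0],0,0.4],
  [[0,0,0.03],0,0.4],
  [[0,0,0.03],0,0.4],
  [[0,-0.02,0],0,0.4],
  [[0,0,0],0,0.4],
])

```text
time: 20.05
position: [0.6082, 0.1267, 0.1999]
ee_rot: [2.222, 2.22, 0.001]
wrist_force: [-0.3, -0.2, -0.4]
width: 0.0375
```

```bash
python3 - <<'E'
from h import *
for i in range(2): c=capture('wrist')
p=read_state()['position'];print(p)
np.savez('w10.npz',**c);big(c,'w10.png')
E
```

```text
[0.60778862 0.12796443 0.19879324]
```

View pics/w10.png

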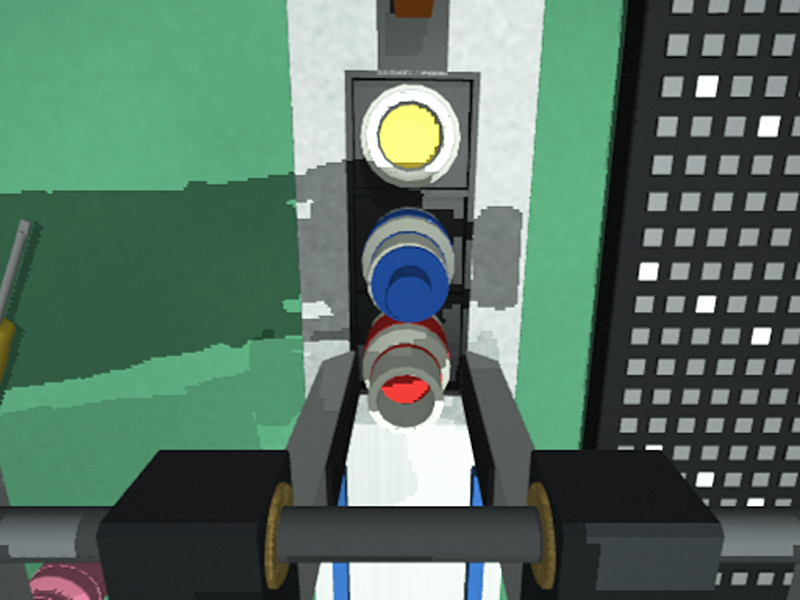

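The blue stopper is seated flush. Rims: yellow (411,134), red (406,391).

```bash
python3 - <<'E'
from h import *
c=dict(np.load('w10.npz'))
for n,u,v,z in(('Y',411,134,.114),('R',406,391,.114),('Bflange',410,284,.118)): print(n,onz(c,u/1.5625,v/1.5625,z))
E
```

```text
Y [0.60830059 0.21389722 0.114     ]
R [0.60576461 0.08787062 0.114     ]
Bflange [0.60783067 0.14573167 0.118     ]
```

apply_moves([
  [[-0.018,-0.04,0],0,0.5],
  [[-0.018,-0.04,0],0,0.5],
  [[-0.018,-0.04,0],0,0.5],
  [[-0.018,-0.04,0],0,0.5],
  [[-0.018,-0.04,0],0,0.5],
  [[-0.018,-0.04,0],0,0.5],
  [[-0.018,-0.04,0],0,0.5],
  [[-0.018,-0.04,0],0,0.5],
  [[-0.018,-0.037,-0.025],0,0.5],
  [[0,0,0],0,0.5],
])

```text
time: 21.15
position: [0.4435, -0.2312, 0.1714]
ee_rot: [-2.222, -2.214, 0.002]
wrist_force: [1.0, -0.4, 0.1]
width: 0.0469
```

```bash
python3 - <<'E'
from h import *
for i in range(3): c=capture('wrist')
p=read_state()['position'];print(p)
np.savez('w11.npz',**c)
for q,z in (((.4455,-.233),.048),):
    b=blob(c,'red',q,z,40);print(b)
    # flange: bounding box vs projection test
from itertools import product
import scipy.optimize as so
hsv=cv2.cvtColor(c['image'],cv2.COLOR_RGB2HSV)
def fit(c,col,q0,z0=0.):
    """match silhouette of stopper (flange disc + grip) at x,y"""
    m=sum(cv2.inRange(cv2.cvtColor(c['image'],cv2.COLOR_RGB2HSV),(a,110,50),(b,255,255)) for a,b in H[col])>0
    t=np.linspace(0,2*np.pi,40)
    def cost(q):
        s=np.zeros(m.shape,np.uint8)
        pts=[proj(c,[q[0]+r*np.cos(a),q[1]+r*np.sin(a),z0+z]) for r,z in((.0185,.022),(.0185,.026)) for a in t]
        cv2.fillConvexPoly(s,cv2.convexHull(np.float32(pts)).astype(np.int32),1)
        pts=[proj(c,[q[0]+r*np.cos(a),q[1]+r*np.sin(a),z0+z]) for r,z in((.01,.026),(.01,.048)) for a in t]
        cv2.fillConvexPoly(s,cv2.convexHull(np.float32(pts)).astype(np.int32),1)
        k=cv2.dilate(s,np.ones((25,25)));return ((s>0)!=m)[k>0].sum()
    best=min(((cost((q0[0]+i*.001,q0[1]+j*.001)),i,j) for i,j in product(range(-10,11),range(-12,13))))
    return best,(q0[0]+best[1]*.001,q0[1]+best[2]*.001)
print(fit(c,'red',(.4455,-.233)),fit(c,'yellow',(.411,-.302)))
c7=dict(np.load('w7.npz'));print('blue7',fit(c7,'blue',(.4445,-.1435)))
E
```

```text
[ 0.44639062 -0.22836551  0.1743486 ]
([243, 168, 39, 38, 1156], array([261.59515571, 186.22231834]))
((np.int64(76), 0, -1), (0.4455, -0.234)) ((np.int64(292), 2, 1), (0.413, -0.301))
blue7 ((np.int64(62), -1, -3), (0.4435, -0.1465))
```

apply_moves([
  [[0,-0.005,-0.04],0,0.5],
  [[0,0,-0.04],0,0.5],
  [[0,0,-0.03],0,0.5],
  [[0,0,-0.0175],0,0.5],
  [[0,0,0],0,0.5],
  [[0,0,0],0,0.05],
  [[0,0,0],0,0.05],
  [[0,0,0],0,0.05],
  [[0,0,0],0,0.05],
  [[0,0,0],0,0.05],
])

```text
time: 22.3
position: [0.4464, -0.2342, 0.0477]
ee_rot: [2.22, 2.22, 0.001]
wrist_force: [-0.5, 0.9, 6.3]
width: 0.0194
```

apply_moves([
  [[0,0,0],0,0.05],
  [[0,0,0],0,0.05],
  [[0,0,0.04],0,0.05],
  [[0,0,0.05],0,0.05],
  [[0,0,0.05],0,0.05],
  [[0,0,0.012],0,0.05],
  [[0,0,0],0,0.05],
])

```text
time: 23.0
position: [0.4465, -0.2344, 0.2006]
ee_rot: [2.219, 2.219, 0.001]
wrist_force: [0.0, -0.3, -0.8]
width: 0.019
```

apply_moves([
  [[0.02,0.036,0],0,0.05],
  [[0.02,0.036,0],0,0.05],
  [[0.02,0.036,0],0,0.05],
  [[0.02,0.036,0],0,0.05],
  [[0.02,0.036,0],0,0.05],
  [[0.02,0.036,0],0,0.05],
  [[0.02,0.036,0],0,0.05],
  [[0.0215,0.012,0],0,0.05],
  [[0,0,0],0,0.05],
  [[0,0,0],0,0.05],
])

```text
time: 24.0
position: [0.6067, 0.0299, 0.1965]
ee_rot: [-2.219, -2.22, 0.004]
wrist_force: [-1.1, 0.6, -0.3]
width: 0.0196
```

```bash
python3 - <<'E'
from h import *
for i in range(2): c=capture('wrist')
p=read_state()['position'];print(p)
np.savez('w12.npz',**c)
a=cv2.cvtColor(c['image'],cv2.COLOR_RGB2BGR)
cv2.imwrite('pics/w12.png',cv2.resize(a[70:310,170:360],(475,600),interpolation=cv2.INTER_CUBIC))
E
```

```text
[0.60668248 0.02923157 0.19782002]
```

View pics/w12.png

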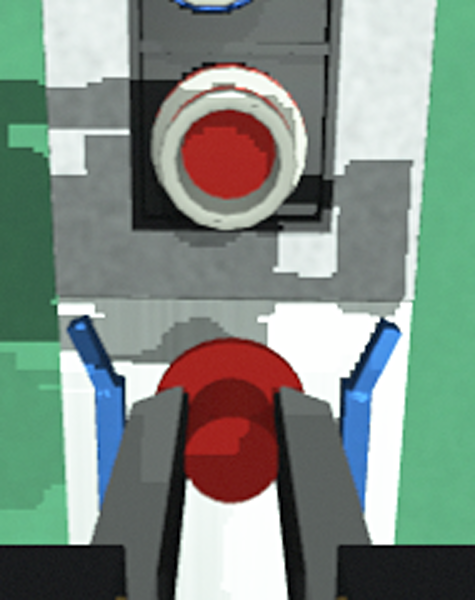

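Red stopper held, top at (232,455). Red rim at (228,160) in the crop.

```bash
python3 - <<'E'
from h import *
c=dict(np.load('w12.npz'));p=read_state()['position']
print(onz(c,170+228/2.5,70+160/2.5,.114),onz(c,170+232/2.5,70+455/2.5,.1985),p)
c=dict(np.load('w10.npz'));print(onz(c,410/1.5625,290/1.5625,.14))
E
```

```text
[0.60543504 0.08271826 0.114     ] [0.60664847 0.0317319  0.1985    ] [0.60668248 0.02923157 0.19782002]
[0.60781052 0.14887939 0.14      ]
```

apply_moves([
  [[0,0.026,0],0,0.05],
  [[0,0.026,0],0,0.05],
  [[0,0,0],0,0.05],
  [[0,0,-0.02],0,0.05],
  [[0,0,-0.015],0,0.05],
  [[0,0,0],0,0.05],
  [[0,0,-0.008],0,0.05],
  [[0,0,0],0,0.05],
])

```text
time: 24.9
position: [0.6073, 0.0816, 0.1554]
ee_rot: [-2.222, -2.221, 0.001]
wrist_force: [0.8, 0.1, -0.1]
width: 0.0191
```

apply_moves([
  [[0,0,-0.005],0,0.05],
  [[0,0,-0.005],0,0.05],
  [[0,0,0],0,0.05],
])

```text
time: 25.2
position: [0.6072, 0.082, 0.1452]
ee_rot: [-2.221, -2.221, 0.001]
wrist_force: [0.4, 1.0, -0.5]
width: 0.0197
```

apply_moves([
  [[0,0,-0.003],0,0.05],
  [[0,0,-0.004],0,0.05],
  [[0,0,0],0,0.05],
  [[0,0,0],0,0.05],
])

```text
time: 25.6
position: [0.6076, 0.082, 0.1393]
ee_rot: [2.221, 2.221, 0.0]
wrist_force: [-1.1, -0.3, 4.9]
width: 0.0191
```

apply_moves([
  [[0,0,-0.002],0,0.05],
  [[0,0,0],0,0.05],
  [[0,0,0],0,0.05],
])

```text
time: 25.9
position: [0.6081, 0.082, 0.1392]
ee_rot: [2.22, 2.22, 0.003]
wrist_force: [-5.6, -0.8, 19.4]
width: 0.0196
```

apply_moves([
  [[0,0,0.002],0,0.05],
  [[0,0,0],0,0.4],
  [[0,0,0],0,0.4],
  [[0,0,0],0,0.4],
  [[0,0,0.03],0,0.4],
  [[0,0,0.03],0,0.4],
  [[0,0,0],0,0.4],
])

```text
time: 26.6
position: [0.6088, 0.0821, 0.2029]
ee_rot: [2.219, 2.219, 0.007]
wrist_force: [-0.5, -0.1, 0.1]
width: 0.0378
```

apply_moves([
  [[-0.0216,-0.042,0],0,0.5],
  [[-0.0216,-0.042,0],0,0.5],
  [[-0.0216,-0.042,0],0,0.5],
  [[-0.0216,-0.042,0],0,0.5],
  [[-0.0216,-0.042,0],0,0.5],
  [[-0.0216,-0.042,0],0,0.5],
  [[-0.0216,-0.042,0],0,0.5],
  [[-0.0216,-0.042,0],0,0.5],
  [[-0.0216,-0.042,-0.025],0,0.5],
  [[0,0,0],0,0.5],
])

```text
time: 27.6
position: [0.4114, -0.296, 0.1725]
ee_rot: [-2.224, -2.213, 0.001]
wrist_force: [-0.5, 0.8, 1.1]
width: 0.0471
```

```bash
cat >> h.py <<'E'
from itertools import product
def fit(c,col,q0,z0=0.):
    """match stopper silhouette (flange + grip) over x,y"""
    m=sum(cv2.inRange(cv2.cvtColor(c['image'],cv2.COLOR_RGB2HSV),(a,110,50),(b,255,255)) for a,b in H[col])>0
    t=np.linspace(0,2*np.pi,40)
    def cost(q):
        s=np.zeros(m.shape,np.uint8)
        for r,zs in((.0185,(.022,.026)),(.01,(.026,.048))):
            pts=[proj(c,[q[0]+r*np.cos(a),q[1]+r*np.sin(a),z0+z]) for z in zs for a in t]
            cv2.fillConvexPoly(s,cv2.convexHull(np.float32(pts)).astype(np.int32),1)
        k=cv2.dilate(s,np.ones((25,25)));return ((s>0)!=m)[k>0].sum()
    b=min((cost((q0[0]+i*.001,q0[1]+j*.001)),i,j) for i,j in product(range(-10,11),range(-12,13)))
    return int(b[0]),(q0[0]+b[1]*.001,q0[1]+b[2]*.001)
E
python3 - <<'E'
from h import *
for i in range(3): c=capture('wrist')
p=read_state()['position'];print(p)
np.savez('w13.npz',**c)
print(fit(c,'yellow',(.412,-.302)),blob(c,'yellow',(.412,-.302),.03,40))
E
```

```text
[ 0.4146497  -0.29289683  0.1752991 ]
(48, (0.412, -0.301)) ([241, 171, 39, 37, 1162], array([259.86230637, 189.04302926]))
```

apply_moves([
  [[0,-0.005,-0.04],0,0.5],
  [[0,0,-0.04],0,0.5],
  [[0,0,-0.03],0,0.5],
  [[0,0,-0.0175],0,0.5],
  [[0,0,0],0,0.5],
  [[0,0,0],0,0.05],
  [[0,0,0],0,0.05],
  [[0,0,0],0,0.05],
  [[0,0,0],0,0.05],
  [[0,0,0],0,0.05],
])

```text
time: 28.75
position: [0.4148, -0.2986, 0.0488]
ee_rot: [2.22, 2.221, 0.0]
wrist_force: [0.1, 0.2, 4.8]
width: 0.0192
```

apply_moves([
  [[0,0,0],0,0.05],
  [[0,0,0],0,0.05],
  [[0,0,0.04],0,0.05],
  [[0,0,0.05],0,0.05],
  [[0,0,0.05],0,0.05],
  [[0.018,0.042,0.012],0,0.05],
  [[0.018,0.042,0],0,0.05],
  [[0.018,0.042,0],0,0.05],
  [[0.018,0.042,0],0,0.05],
  [[0.018,0.042,0],0,0.05],
])

```text
time: 29.75
position: [0.5048, -0.0865, 0.2003]
ee_rot: [2.222, 2.221, 0.0]
wrist_force: [0.9, -0.4, -0.4]
width: 0.0193
```

apply_moves([
  [[0.018,0.042,0.005],0,0.05],
  [[0.018,0.042,0],0,0.05],
  [[0.018,0.042,0],0,0.05],
  [[0.018,0.042,0],0,0.05],
  [[0.018,0.042,0],0,0.05],
  [[0.0145,0.041,0],0,0.05],
  [[0,0,0],0,0.05],
  [[0,0,0],0,0.05],
])

```text
time: 30.55
position: [0.6088, 0.1632, 0.2045]
ee_rot: [-2.22, -2.223, 0.001]
wrist_force: [0.2, -0.3, 0.5]
width: 0.0191
```

```bash
python3 - <<'E'
from h import *
for i in range(2): c=capture('wrist')
p=read_state()['position'];print(p)
np.savez('w14.npz',**c)
a=cv2.cvtColor(c['image'],cv2.COLOR_RGB2BGR)
cv2.imwrite('pics/w14.png',cv2.resize(a[70:310,170:360],(475,600),interpolation=cv2.INTER_CUBIC))
E
```

```text
[0.60879101 0.16178825 0.20503494]
```

View pics/w14.png

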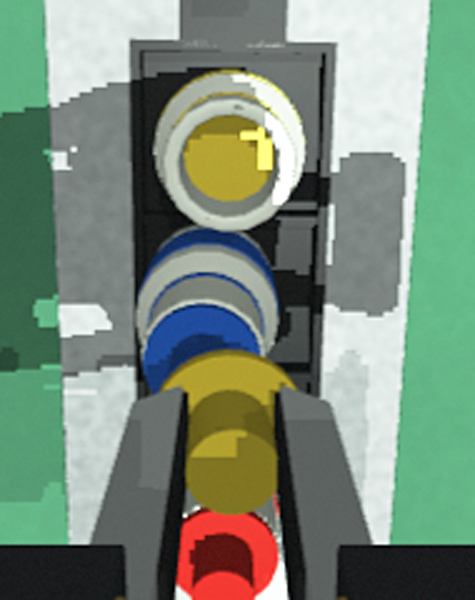

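Yellow stopper held, top at (231,468). Yellow rim at (228,162). The blue bottle has shifted to the left side of its pocket at (207,300), still stoppered, which looks like the announced knock.

```bash
python3 - <<'E'
from h import *
c=dict(np.load('w14.npz'));p=read_state()['position']
print(onz(c,170+228/2.5,70+162/2.5,.114),onz(c,170+231/2.5,70+468/2.5,.2055),p)
print('blue flange',onz(c,170+203/2.5,70+358/2.5,.118),'blue body edges z.06',onz(c,170+138/2.5,70+300/2.5,.07),onz(c,170+279/2.5,70+300/2.5,.07))
E
```

```text
[0.60768599 0.21403575 0.114     ] [0.60856027 0.16126948 0.2055    ] [0.60879101 0.16178825 0.20503494]
blue flange [0.59988898 0.15366045 0.118     ] blue body edges z.06 [0.57469483 0.15849937 0.07      ] [0.62619803 0.15853985 0.07      ]
```

apply_moves([
  [[0,0.027,0],0,0.05],
  [[0,0.0265,0],0,0.05],
  [[0,0,0],0,0.05],
  [[0,0,-0.025],0,0.05],
  [[0,0,-0.015],0,0.05],
  [[0,0,0],0,0.05],
  [[0,0,-0.008],0,0.05],
  [[0,0,0],0,0.05],
])

```text
time: 31.45
position: [0.609, 0.2157, 0.1568]
ee_rot: [-2.222, -2.221, 0.001]
wrist_force: [-0.1, -0.1, 0.7]
width: 0.0189
```

apply_moves([
  [[0,0,-0.005],0,0.05],
  [[0,0,-0.005],0,0.05],
  [[0,0,0],0,0.05],
])

```text
time: 31.75
position: [0.6087, 0.2161, 0.1463]
ee_rot: [-2.221, -2.221, 0.001]
wrist_force: [1.0, 0.8, -0.5]
width: 0.0192
```

apply_moves([
  [[0,0,-0.003],0,0.05],
  [[0,0,-0.004],0,0.05],
  [[0,0,0],0,0.05],
  [[0,0,0],0,0.05],
])

```text
time: 32.15
position: [0.609, 0.2162, 0.1402]
ee_rot: [2.221, 2.221, 0.0]
wrist_force: [-1.8, -0.4, 2.0]
width: 0.0192
```

apply_moves([
  [[0,0,-0.0025],0,0.05],
  [[0,0,0],0,0.05],
  [[0,0,0],0,0.05],
])

```text
time: 32.45
position: [0.6096, 0.2165, 0.1401]
ee_rot: [2.22, 2.221, 0.005]
wrist_force: [-5.8, -0.7, 19.5]
width: 0.0194
```

apply_moves([
  [[0,0,0.002],0,0.05],
  [[0,0,0],0,0.4],
  [[0,0,0],0,0.4],
  [[0,0,0],0,0.4],
  [[0,0,0.03],0,0.4],
  [[0,0,0.03],0,0.4],
  [[0,-0.02,0.03],0,0.4],
  [[0,-0.02,0.03],0,0.4],
  [[0,0,0],0,0.4],
  [[0,0,0],0,0.4],
])

```text
time: 33.45
position: [0.6091, 0.176, 0.2594]
ee_rot: [2.222, 2.221, 0.001]
wrist_force: [-0.1, -0.1, -0.4]
width: 0.0378
```

```bash
python3 - <<'E'
from h import *
for i in range(2): c=capture('wrist')
p=read_state()['position'];print(p);np.savez('w15.npz',**c)
s=capture('side');np.savez('s15.npz',**s)
a=cv2.cvtColor(c['image'],cv2.COLOR_RGB2BGR);b=cv2.cvtColor(s['image'],cv2.COLOR_RGB2BGR)
cv2.imwrite('pics/w15.png',np.hstack([cv2.resize(a[:,160:370],(328,600),interpolation=2),cv2.resize(b[60:220,170:290],(450,600),interpolation=2)]))
E
```

```text
[0.60862346 0.17654575 0.25800591]
```

View pics/w15.png

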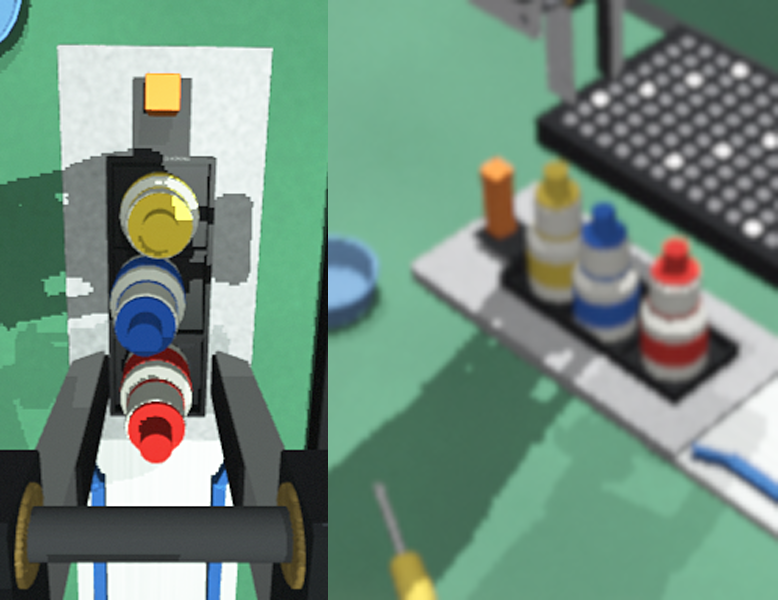

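Wrist half: all three bottles are upright and stoppered in their own pockets, with the post top at (163,92). The side half agrees. That is my 16th view, so from here I go by numbers. Now the handle and the dock axis.

```bash
python3 - <<'E'
from h import *
c=dict(np.load('w15.npz'))
f=lambda u,v,z:np.round(onz(c,160+u/1.5625,v/1.5625,z),4)
print('post',f(163,92,.1),'post corners',f(145,74,.1),f(181,111,.1))
print('tray walls',f(107,157,.034),f(215,157,.034),f(109,414,.034),f(204,414,.034))
print('board',f(57,45,.018),f(272,48,.018))
m=cv2.inRange(cv2.cvtColor(c['image'],cv2.COLOR_RGB2HSV),(105,150,90),(120,255,255))
for r in (318,330,360,372):
    x=np.where(m[r])[0];x=x[(x>200)&(x<330)];print(r,x.min() if len(x) else 0,x.max() if len(x) else 0,[np.round(onz(c,q,r,.026)[:2],4) for q in (x.min(),x.max())] if len(x) else '')
for nm in('w8','w12','w7'):
    c=dict(np.load(nm+'.npz'));hsv=cv2.cvtColor(c['image'],cv2.COLOR_RGB2HSV);m=cv2.inRange(hsv,(100,130,60),(122,255,255))
    for y in(-.03,-.06,-.09,-.12):
        u,v=proj(c,[.61,y,.026])
        r=int(round(v))
        if not 0<=r<384: continue
        x=np.where(m[r])[0];g=np.split(x,np.where(np.diff(x)>3)[0]+1)
        print(nm,y,[(int(k[0]),int(k[-1]),np.round([onz(c,k[0]-.5,r,.026)[0],onz(c,k[-1]+.5,r,.026)[0]],4).tolist()) for k in g if len(k)>2])
c=dict(np.load('w8.npz'))
for u,v in((562,409),(733,412),(530,403),(747,405)): print(np.round(onz(c,u/1.5625,v/1.5625,.026 if v>406 else .013),4))
E
```

```text
post [0.6101 0.2867 0.1   ] post corners [0.6    0.2961 0.1   ] [0.6205 0.2765 0.1   ]
tray walls [0.571  0.2494 0.034 ] [0.6473 0.2494 0.034 ] [0.5671 0.0471 0.034 ] [0.6445 0.0472 0.034 ]
board [0.5367 0.3243 0.018 ] [0.6864 0.3225 0.018 ]
318 219 303 [array([ 0.5494, -0.038 ]), array([ 0.6642, -0.0379])]
330 0 0 
360 220 300 [array([ 0.5484, -0.1081]), array([ 0.6623, -0.108 ])]
372 220 300 [array([ 0.5477, -0.1293]), array([ 0.663 , -0.1291])]
w8 -0.03 [(380, 391, [0.5481, 0.5588]), (499, 511, [0.654, 0.6655])]
w8 -0.06 [(376, 387, [0.5474, 0.5584]), (492, 504, [0.6534, 0.6653])]
w8 -0.09 [(372, 384, [0.5464, 0.5587]), (485, 497, [0.6526, 0.6648])]
w8 -0.12 [(369, 380, [0.5463, 0.5579]), (479, 490, [0.6524, 0.664])]
w12 -0.03 [(208, 219, [0.5478, 0.5606]), (307, 317, [0.6531, 0.6648])]
w12 -0.06 [(209, 214, [0.5476, 0.5541]), (310, 316, [0.6575, 0.6651])]
w12 -0.09 []
w12 -0.12 []
w7 -0.03 [(385, 397, [0.5477, 0.5588]), (509, 511, [0.6541, 0.6567])]
w7 -0.06 [(381, 393, [0.5473, 0.5588]), (502, 511, [0.6542, 0.6631])]
w7 -0.09 [(377, 389, [0.5466, 0.5584]), (494, 506, [0.6529, 0.6647])]
w7 -0.12 [(374, 385, [0.5466, 0.5578]), (487, 499, [0.6521, 0.6642])]
[ 0.5471 -0.2336  0.026 ]
[ 0.6633 -0.2358  0.026 ]
[ 0.5284 -0.236   0.013 ]
[ 0.681  -0.2374  0.013 ]
```

apply_moves([
  [[0.001,0.04,0],-0.014,0.6],
  [[0,0.04,0],0,0.6],
  [[0,0.0305,0],0,0.6],
  [[0,0,-0.04],0,0.6],
  [[0,0,-0.04],0,0.6],
  [[0,0,-0.04],0,0.6],
  [[0,0,0],0,0.6],
])

```text
time: 34.3
position: [0.6072, 0.2862, 0.1327]
ee_rot: [-2.233, -2.204, 0.016]
wrist_force: [-0.2, -0.3, 0.3]
width: 0.0559
```

```bash
python3 - <<'E'
from h import *
for i in range(2): c=capture('wrist')
p=read_state()['position'];print(p)
hsv=cv2.cvtColor(c['image'],cv2.COLOR_RGB2HSV);m=cv2.inRange(hsv,(5,150,80),(20,255,255))
b=cv2.connectedComponentsWithStats(m);i=1+np.argmax(b[2][1:,4]);print(b[2][i],b[3][i])
l,t,w,h,_=b[2][i];
print('proj TCP@.1',proj(c,[.610,.2867,.1]), 'bbox left/right at bottom rows', onz(c,l,t+h,.1),onz(c,l+w,t+h,.1))
E
```

```text
[0.60991154 0.28703291 0.13984806]
[ 249  185   32   57 1721] [264.41022661 214.13306217]
proj TCP@.1 [264.95281195 227.52880096] bbox left/right at bottom rows [0.59968054 0.27682405 0.1       ] [0.62016698 0.27660797 0.1       ]
```

apply_moves([
  [[0,0,-0.03],0,0.6],
  [[0,0,-0.03],0,0.6],
  [[0,0,0],0,0.6],
  [[0,0,0],0,0.05],
  [[0,0,0],0,0.05],
  [[0,0,0],0,0.05],
  [[0,0,0],0,0.05],
  [[0,0,0],0,0.05],
  [[0,0,0],0,0.05],
  [[0,0,0],0,0.05],
])

```text
time: 35.4
position: [0.6102, 0.2868, 0.0802]
ee_rot: [2.237, 2.206, 0.001]
wrist_force: [-1.5, -0.5, 4.9]
width: 0.0201
```

apply_moves([
  [[0,0,0],0,0.05],
  [[0,-0.003,0],0,0.05],
  [[0,-0.006,0],0,0.05],
  [[0,-0.008,0],0,0.05],
  [[0,-0.008,0],0,0.05],
  [[0,-0.008,0],0,0.05],
  [[0,-0.008,0],0,0.05],
  [[0,-0.008,0],0,0.05],
  [[0,-0.006,0],0,0.05],
  [[0,-0.003,0],0,0.05],
])

```text
time: 36.4
position: [0.6102, 0.2292, 0.0802]
ee_rot: [-2.237, -2.206, -0.003]
wrist_force: [0.1, 7.3, 4.7]
width: 0.0195
```

apply_moves([
  [[0,-0.004,0],0,0.05],
  [[0,-0.007,0],0,0.05],
  [[0,-0.007,0],0,0.05],
  [[0,-0.007,0],0,0.05],
  [[-0.0005,-0.007,0],0,0.05],
  [[-0.0005,-0.007,0],0,0.05],
  [[0,-0.007,0],0,0.05],
  [[0,-0.007,0],0,0.05],
  [[0,-0.004,0],0,0.05],
  [[0,-0.003,0],0,0.05],
])

```text
time: 37.4
position: [0.6092, 0.1694, 0.0802]
ee_rot: [-2.237, -2.206, -0.003]
wrist_force: [-0.0, 6.4, 5.2]
width: 0.0199
```

apply_moves([
  [[0,-0.004,0],0,0.05],
  [[0,-0.006,0],0,0.05],
  [[0,-0.006,0],0,0.05],
  [[0,-0.006,0],0,0.05],
  [[-0.0005,-0.006,0],0,0.05],
  [[-0.0005,-0.006,0],0,0.05],
  [[0,-0.006,0],0,0.05],
  [[0,-0.006,0],0,0.05],
  [[0,-0.004,0],0,0.05],
  [[0,0,0],0,0.05],
])

```text
time: 38.4
position: [0.6083, 0.119, 0.0803]
ee_rot: [2.237, 2.205, 0.003]
wrist_force: [0.4, 3.7, 4.8]
width: 0.0198
```

```bash
python3 - <<'E'
from h import *
s=capture('side');c=capture('scene')
p=read_state();print(p['position'],p['wrist_force'])
np.savez('s16.npz',**s)
# stoppers' top expected at z~.14: tri blobs for colours
x=.609-.0;  # rough
for col,y in(('yellow',-.07),('blue',-.135),('red',-.20)):
    q=(.606,p['position'][1]+y,.128)
    a=blob(s,col,q[:2],q[2],14,90,50);b=blob(c,col,q[:2],q[2],12,90,50)
    if a and b: print(col,a[0],b[0],np.round(tri(c,b[1],s,a[1]),4),np.round(q,3))
    else: print(col,a,b)
E
```

```text
[0.60836954 0.11899609 0.08021086] [0.34524044 2.18841653 4.77498126]
yellow [266, 129, 13, 13, 121] [286, 216, 13, 13, 135] [0.6056 0.0469 0.1211] [0.606 0.049 0.128]
blue [281, 142, 12, 13, 113] [264, 214, 13, 13, 125] [ 0.5964 -0.0151  0.1195] [ 0.606 -0.016  0.128]
red [301, 152, 13, 14, 126] [240, 217, 13, 13, 126] [ 0.6029 -0.0846  0.1195] [ 0.606 -0.081  0.128]
```

apply_moves([
  [[0,-0.003,0],0,0.05],
  [[0,-0.005,0],0,0.05],
  [[0,-0.005,0],0,0.05],
  [[0,-0.005,0],0,0.05],
  [[0,-0.005,0],0,0.05],
  [[0,-0.005,0],0,0.05],
  [[0,-0.005,0],0,0.05],
  [[0,-0.005,0],0,0.05],
  [[0,-0.005,0],0,0.05],
  [[0,-0.003,0],0,0.05],
])

```text
time: 39.5
position: [0.6089, 0.0741, 0.0814]
ee_rot: [2.237, 2.206, 0.007]
wrist_force: [-1.1, 12.3, 16.3]
width: 0.0198
```

apply_moves([
  [[0,-0.003,0],0,0.05],
  [[0,-0.005,0],0,0.05],
  [[0,-0.005,0],0,0.05],
  [[0,-0.005,0],0,0.05],
  [[0,-0.005,0],0,0.05],
  [[0,-0.005,0],0,0.05],
  [[0,-0.005,0],0,0.05],
  [[0,-0.004,0],0,0.05],
  [[0,-0.004,0],0,0.05],
  [[0,-0.002,0],0,0.05],
])

```text
time: 40.5
position: [0.6079, 0.0293, 0.0794]
ee_rot: [-2.237, -2.205, 0.0]
wrist_force: [-0.1, 5.3, -1.0]
width: 0.0197
```

apply_moves([
  [[0,0,-0.002],0,0.05],
  [[0,0,-0.002],0,0.05],
  [[0,0,-0.001],0,0.05],
  [[0,0,0],0,0.05],
  [[0,0,0],0,0.05],
])

```text
time: 41.0
position: [0.608, 0.0298, 0.075]
ee_rot: [2.237, 2.206, 0.0]
wrist_force: [-3.0, 2.6, 5.2]
width: 0.0198
```

```bash
python3 - <<'E'
from h import *
s=capture('side');c=capture('scene')
p=read_state();print(p['position'],p['wrist_force'],p['moment'])
for col,y in(('yellow',-.07),('blue',-.135),('red',-.20)):
    q=(.603,p['position'][1]+y,.12)
    a=blob(s,col,q[:2],q[2],14,90,50);b=blob(c,col,q[:2],q[2],12,90,50)
    if a and b: print(col,a[0],b[0],np.round(tri(c,b[1],s,a[1]),4))
    else: print(col,a,b)
E
```

```text
[0.60802305 0.02982445 0.07499413] [-3.02069584  3.57650484  5.05209502] [ 0.23369408  0.57988882 -0.08638011]
yellow [289, 146, 14, 13, 127] [255, 218, 13, 13, 125] [ 0.6053 -0.0418  0.1147]
blue [305, 159, 13, 13, 125] [226, 216, 20, 13, 148] [ 0.5962 -0.1062  0.1145]
red [327, 170, 14, 14, 137] [209, 219, 13, 13, 124] [ 0.6028 -0.1731  0.1143]
```

apply_moves([
  [[0,0,0],0,0.4],
  [[0,0,0],0,0.4],
  [[0,0,0],0,0.4],
  [[0,0,0.03],0,0.5],
  [[0,0,0.04],0,0.5],
  [[0,0.02,0.04],0,0.5],
  [[0,0.03,0.03],0,0.5],
  [[0,-0.03,0.02],0,0.5],
  [[0,-0.03,0],0,0.5],
  [[0,-0.02,0],0,0.5],
])

```text
time: 42.1
position: [0.608, -0.0017, 0.2352]
ee_rot: [2.236, 2.205, 0.001]
wrist_force: [0.6, 0.2, 0.3]
width: 0.0465
```

```bash
python3 - <<'E'
from h import *
for i in range(3): w=capture('wrist')
np.savez('w17.npz',**w)
s=capture('side');c=capture('scene')
p=read_state();print(p['position'],p['wrist_force'])
for col,q in(('yellow',(.605,-.042,.115)),('blue',(.596,-.106,.115)),('red',(.603,-.173,.115))):
    a=blob(s,col,q[:2],q[2],14,90,50);b=blob(c,col,q[:2],q[2],12,90,50)
    print(col,np.round(tri(c,b[1],s,a[1]),4) if a is not None and b is not None else (a,b), 'wrist fit seated',fit(w,col,q[:2],z0=.087))
m=cv2.inRange(cv2.cvtColor(w['image'],cv2.COLOR_RGB2HSV),(5,150,80),(20,255,255));b=cv2.connectedComponentsWithStats(m);i=1+np.argmax(b[2][1:,4]);print('post',b[2][i],proj(w,[.608,.0298,.095]))
g=cv2.cvtColor(w['image'],cv2.COLOR_RGB2GRAY)
l,t,ww,h,_=b[2][i];print(onz(w,l,t,.095),onz(w,l+ww,t,.095),onz(w,l+ww/2,t+h,.095))
# dark tray rear wall edges at several y
for y in(-.012,-.04,-.075):
    u,v=proj(w,[.606,y,.029]);r=int(v);
    if 0<=r<384:
        x=np.where(g[r,180:350]<75)[0]+180;print(y,x.min() if len(x) else 0,x.max() if len(x) else 0,[np.round(onz(w,k,r,.029)[:2],4) for k in (x.min(),x.max())] if len(x) else '')
E
```

```text
[6.07966631e-01 3.02680561e-04 2.34412859e-01] [-0.16094284 -0.69468975 -0.25541176]
yellow [ 0.6053 -0.0426  0.1145] wrist fit seated (168, (0.607, -0.044000000000000004))
blue [ 0.5962 -0.1059  0.1143] wrist fit seated (230, (0.598, -0.105))
red [ 0.6027 -0.1732  0.1144] wrist fit seated (793, (0.605, -0.185))
post [250 130  24  30 660] [261.91813304 150.00180941]
[0.59777461 0.04772566 0.095     ] [0.61893768 0.04738877 0.095     ] [0.60792854 0.02069706 0.095     ]
-0.012 207 317 [array([ 0.5459, -0.0107]), array([ 0.669 , -0.0127])]
-0.04 212 302 [array([ 0.5499, -0.039 ]), array([ 0.6527, -0.0406])]
-0.075 218 306 [array([ 0.5549, -0.0736]), array([ 0.6579, -0.0752])]
```

```bash
python3 -c "
from h import *
print(finish_job())"
```

```text
the job is handed in; nothing more can be done
None
```

I put all three bottles (red, blue and yellow) into separate tray pockets and pushed each one's own stopper home. I then slid the tray by its handle over the step into the dock, let go and handed the job in after about 42 s of robot time. `finish_job()` reports no verdict. No stopper was spare, so the dish stayed empty, and I did not touch the pink and purple look-alikes, the spool or the tape.

**Stoppers:** each one met a hard stop at 19–23 N, with the grip within 1 mm of the fully seated height. After release, the side and scene cameras put the three stoppers within 0.2 mm of each other in height. They were also 5–6 mm lower than before the step, which fits a level tray on the dock floor.

**Tray:** the handle measured about 139 mm from a tray centre at y ≈ -0.108, within a few millimetres of the dock point.

**Problems and limits:**
- The blue bottle shifted about 7 mm sideways within its pocket during the run, probably the announced knock. It stayed upright and stoppered.
- The last wrist-camera fit of the red stopper was poor, because it was partly out of view. The other two cameras showed it in place.
- My scan for the tray's dark side edges was inconclusive because it picked up shadows and fences, so the sideways position rests on the handle and stopper readings.
- I had used up the viewable pictures before the slide, so the final checks were numerical only.

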